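Load the soap dryer

ROBOT

A 6-joint arm with a two-finger parallel gripper is mounted at the origin on the work surface. World frame = base frame: x ahead of the robot, y to its left, z up, the work surface at z = 0. Lengths are in m, angles in rad, forces in N, time in s.
With the tool pointing down it reaches from about 0.2 to 0.875 m from the base axis. Payload 3.4 kg.
Tool frame: the origin (TCP) lies between the finger pads; the fingertips stand 14 mm ahead of it and the grasp point (between the pads) lies 5 mm behind it; z points along the fingers, y is the line along which they close (so a half turn about z gives the same grasp; the last joint's range is limited). The gripper opens to 94 mm and grips with 3 to 60 N. Pads are 16 mm wide; open, the fingers measure 119 mm over their backs; the gripper's body (75 mm by 177 mm) begins 78 mm behind the grasp point.
Start: joints at [1.112, 0.276, 1.505, -0, 1.361, -0.121], TCP at [0.191, 0.543, 0.219] pointing down, gripper open.
Joint ranges: [-2.89, 2.89], [-0.75, 2.08], [0.22, 2.7], [-1.18, 4.32], [0.11, 2.71], [-2.7, 2.7]. Speed limits (rad/s): [2.57, 2.57, 3.14, 3.14, 3.14, 3.14].

INTERFACE

Orientations are given as a 3x3 rotation matrix whose columns are the frame's x, y, z axes.
In Python, from rig import manip gives the robot as it stands. The module is installed in compiled form; this text tells all that it offers.
- The arm moves only by the tool jog_arm, never from a script. Its argument "rows" is a list of rows, each an object of numbers: "x", "y", "z": the shift along the tool's x, y, z in mm; "rx", "ry", "rz": the turn, a rotation vector about the tool's x, y, z in degrees; "fingers": the finger opening in mm, from 0 to 94. In form: [{"x": .., "y": .., "z": .., "rx": .., "ry": .., "rz": .., "fingers": ..}, ...]. A call has 1 to 12 rows; each row is the pose to reach, as a shift and turn from the pose commanded when the call began, along the tool's axes at that moment; what a row does not reach only later rows make up. A row lasts 1/8 s, in which the tool goes at most 62.5 mm and 10.7 degrees, less where a joint would pass 70% of its speed; a pose out of reach is approached as far as the arm can. A call with a gripper value outside its range is refused whole. The fingers move at their own pace and stop on an object; the grip force is fixed at half the most. Time passes only in rows, so rows that repeat a pose let the fingers close. It gives the time, the measured TCP pose, the force, the opening and the grip force at its end, in the units of the state.
- manip.state(): the state, without advancing time (a new reading comes with each control period).
- manip.grab_frame(name): name is "scene" or "top" or "wrist"; returns (picture, depth): 400x640x3 uint8, red, green, blue; 400x640 float32, m along the optical axis (not along the pixel's ray), 0 where there is no reading.
- manip.camera_params(name): a dict with "fx", "fy", "cx", "cy" (pixels), "world_to_cam" (4x4, takes a point from world to camera coordinates). Camera axes: x right, y down, z forward; pixel columns grow to the right and rows downward; lengths in m; the calibration is good to about 2 mm. The wrist camera is an equidistant fisheye: a pixel r from the principal point sees the ray r / f radians off the axis. A picture is of the moment at which its call begins: read the wrist's pose just before it. camera_params takes no time and is no camera call; for the wrist camera it gives the pose at the moment of the call.
- manip.sign_off(): hands the job in; it is judged then, once.
Trained networks look in the newest picture that a camera, given by its name, has taken for a name from the list of things; names that differ only in an ending like _2 or _b are one class to them, and where a whole thing is asked for, a point or a joint stands for the part that bears it (a point fixed in the world has none). Each returns a list of dicts, best first, with "p" (0 to 1); they miss things now and then, are a little off and sometimes report something else, mostly with a low value. They report only what shows in the picture. A call takes as long as a camera call. They do not tell look-alikes from the thing itself.
- manip.recognise(camera, query): "box" ([left, top, right, bottom] in pixels, round what is visible of it).
- manip.cut_out(camera, query): "pixels" (400x640 bool, what is visible of it) and "box" ([left, top, right, bottom] in pixels, round what is visible of it).
- manip.mark_of(camera, query): "at" ([row, column] in pixels: a listed point, or the origin of a listed thing).
The state is a dict: "t": time; "joint_pos": joint angles; "qvel": joint speeds; "tau": joint torques, N m; "tcp_pos": TCP position; "ee_rot": TCP orientation; "contact_force": force on the tool from outside, world axes, zero at the start; "torque": the same for the moment, N m; "grip_width": opening from 0.0 (shut) to 1.0 (fully open); "grip_force": force on a finger pad.
Only numpy, scipy, OpenCV 4.12 (cv2) and the standard library are available. Lean on these libraries where they do the work, as an engineer would, in place of code of your own. Each camera call takes 0.05 s, during which the arm holds its last target. There are 200 camera calls.

TASK

Swing the cam lever to free the soap dryer's carriage, draw the carriage fully out by its knob, and lay every whole soap bar from the board flat and crosswise on its narrow rail, balanced, with at least a finger's width of air between neighbours. Then slide the loaded carriage fully home against its stop, by the fans and swing the lever all the way back to lock it. Leave the small offcut and all the other things where they are.

Things in the scene. Friction and masses are not known exactly. Their poses are not given: they have to be found in the camera images.
- bar1: cream soap bar, 72 mm long (its x) x 46 mm wide (its y) x 24 mm thick (its z), the two long sides rounded, 85 g; origin at the middle of the bar; starts lying flat on the board. Three or four bars are present (None from the start: absent)
- bar2: cream soap bar, 72 mm long (its x) x 46 mm wide (its y) x 24 mm thick (its z), the two long sides rounded, 85 g; origin at the middle of the bar; starts lying flat on the board. Three or four bars are present (None from the start: absent)
- bar3: cream soap bar, 72 mm long (its x) x 46 mm wide (its y) x 24 mm thick (its z), the two long sides rounded, 85 g; origin at the middle of the bar; starts lying flat on the board. Three or four bars are present (None from the start: absent)
- bar4: cream soap bar, 72 mm long (its x) x 46 mm wide (its y) x 24 mm thick (its z), the two long sides rounded, 85 g; origin at the middle of the bar; starts lying flat on the board. Three or four bars are present (None from the start: absent)
- board: dark wooden board 300 x 300 mm, 8 mm thick, fixed, on which the bars lie at the start; origin under its centre
- carriage (a joint): sliding carriage of the dryer: 0 = fully home, by the fans, 0.14 m = fully out towards the robot; it slides along the rail_top frame's -x as the value grows
- rail_top (a point): middle of the top of the carriage's narrow wooden rail, 48 mm above the table, moving with it. Rail: 26 mm wide (x), 340 mm long (y), z up, open table below, with runners near its ends and a 16 mm wide arm (top 5 mm under the rail's) from its middle 85 mm in -x to the knob. When home, the fan bank's face (100 mm high) is 157 mm beyond in +x
- carriage_knob (a point): centre of the top of the upright dark wooden carriage knob, 20 mm diameter, standing free for its upper 40 mm; top 87 mm above the table
- cam_lever (a joint): cam lever on the left end of the dryer: 0 = locked (handle points towards the robot, along rail_top's -x; a steel tongue blocks the carriage at home), 1.57 rad = free (handle points to the left, rail_top's +y). Swings about a vertical axis and stays where left
- lever_pivot (a point): the lever's pivot axis, at the top of its hub, 46 mm above the table; axes parallel to rail_top's
- lever_knob (a point): centre of the top of the upright black knob at the end of the lever, 18 mm diameter, standing free for its upper 36 mm, 75 mm from the pivot axis; top 82 mm above the table
- offcut: small rounded soap end piece, 28 x 26 x 22 mm, lying on the board among the bars; origin under its centre. Not a whole bar: it stays
- stamp: small turned dark wooden soap stamp, 38 mm diameter foot, 55 mm tall, standing near the front middle; origin under its centre; stays
- tin: low round aluminium tin, 64 mm diameter, 35 mm high, behind the board; origin under its centre; stays
- spray: amber spray bottle with a black trigger head, 62 mm diameter, 180 mm tall, at the right; origin under its centre; stays
- jar: white lidded jar, 72 mm diameter, 90 mm tall, at the right; origin under its centre; stays
Mind the look-alikes: they are no part of the job. What is shaped like the bar1 but blue or brown is not meant.

How it is judged:
On the way, in this order (a step that is already met when the one before it is completed fails the run):
1. the lever is freed (value of joint cam_lever above 1.2 rad), for 0.2 s.
2. the carriage is drawn out (value of joint carriage above 0.125 m), for 0.2 s.
3. all bars lie on the rail, carriage out (value of joint carriage above 0.12 m and x of bar1 in the frame of rail_top between -0.016 and 0.016 m and y of bar1 in the frame of rail_top between -0.155 and 0.155 m and z of bar1 in the frame of rail_top between 0.006 and 0.018 m and angle between the z axis of each of bar1, bar2, bar3, bar4 and the z axis of rail_top, either way round below 0.15 rad and angle between the x axis of each of bar1, bar2, bar3, bar4 and the x axis of rail_top, either way round below 0.4 rad and linear speed of each of bar1, bar2, bar3, bar4 below 0.03 m/s and x of bar2 in the frame of rail_top between -0.016 and 0.016 m and y of bar2 in the frame of rail_top between -0.155 and 0.155 m and z of bar2 in the frame of rail_top between 0.006 and 0.018 m and x of bar3 in the frame of rail_top between -0.016 and 0.016 m and y of bar3 in the frame of rail_top between -0.155 and 0.155 m and z of bar3 in the frame of rail_top between 0.006 and 0.018 m and x of bar4 in the frame of rail_top between -0.016 and 0.016 m and y of bar4 in the frame of rail_top between -0.155 and 0.155 m and z of bar4 in the frame of rail_top between 0.006 and 0.018 m and distance between bar1 and bar2 above 0.054 m and distance between each of bar1, bar2 and bar3 above 0.054 m and distance between each of bar1, bar2, bar3 and bar4 above 0.054 m), for 0.2 s.
4. the carriage is home with all bars on the rail (value of joint carriage below 0.008 m and x of bar1 in the frame of rail_top between -0.016 and 0.016 m and y of bar1 in the frame of rail_top between -0.155 and 0.155 m and z of bar1 in the frame of rail_top between 0.006 and 0.018 m and angle between the z axis of each of bar1, bar2, bar3, bar4 and the z axis of rail_top, either way round below 0.15 rad and angle between the x axis of each of bar1, bar2, bar3, bar4 and the x axis of rail_top, either way round below 0.4 rad and linear speed of each of bar1, bar2, bar3, bar4 below 0.03 m/s and x of bar2 in the frame of rail_top between -0.016 and 0.016 m and y of bar2 in the frame of rail_top between -0.155 and 0.155 m and z of bar2 in the frame of rail_top between 0.006 and 0.018 m and x of bar3 in the frame of rail_top between -0.016 and 0.016 m and y of bar3 in the frame of rail_top between -0.155 and 0.155 m and z of bar3 in the frame of rail_top between 0.006 and 0.018 m and x of bar4 in the frame of rail_top between -0.016 and 0.016 m and y of bar4 in the frame of rail_top between -0.155 and 0.155 m and z of bar4 in the frame of rail_top between 0.006 and 0.018 m and distance between bar1 and bar2 above 0.054 m and distance between each of bar1, bar2 and bar3 above 0.054 m and distance between each of bar1, bar2, bar3 and bar4 above 0.054 m), for 0.2 s.
At the end, for the whole second after the job is handed in: Carriage home (within 8 mm), lever locked (within 0.2 rad); every bar lies at rest on the rail, flat (0.15 rad), square across it (0.4 rad), its middle within 16 mm of the rail's centre line and 155 mm of the rail's middle, bar centres at least 54 mm apart (all of step 4 and value of joint cam_lever below 0.2 rad); the robot touches nothing.
It fails at once if the offcut, stamp, tin, spray bottle or jar is moved more than 40 mm (distance of any of offcut, stamp, tin, spray, jar from where it was at the start of the episode above 0.04 m).
Of bar1, bar2, bar3, bar4 only 3 to 4 are there at a start; the rules pass over those that are not, and their reading is None.
At some moment in a run one of bar1, bar2, bar3, bar4 may be knocked a few centimetres aside while the robot is not near it.
Once in a run the grip may slacken for a moment while it holds something.
It also fails if it takes over 210 s, if anything falls off the work surface, if the arm or the gripper's body presses on something with over 40 N, if the wrist force passes 120 N, or if a joint passes its speed limit or range.

## Working session

There is one attempt and no reset: what is moved stays moved. The work goes in short steps, Python scripts to look and compute and a tool call to move; the robot and the scene stay as the last step left them, time stands still between calls to the robot, and variables do not carry over. Pictures are saved under pics/ and viewed, at most 14 in all, crops included, and the job is handed in when it is done.

Besides the shell and the picture viewer there is one more tool, called after "Emit:" as name([rows], argument=value, ...), one row to a line, values as JSON. jog_arm: Moves the arm, as the interface text tells. Its arguments: {"type":"object","properties":{"rows":{"type":"array","items":{"type":"object","properties":{"x":{"type":"number"},"y":{"type":"number"},"z":{"type":"number"},"rx":{"type":"number"},"ry":{"type":"number"},"rz":{"type":"number"},"fingers":{"type":"number"}}}}},"required":["rows"]}

```bash
mkdir -p pics
cat > h.py <<'E'
import numpy as np, cv2
from rig import manip
def grab(c,save=None):
    P=manip.camera_params(c); im,d=manip.grab_frame(c)
    if save: cv2.imwrite('pics/'+save,im[:,:,::-1])
    return P,im,d
def world(P,r,c,z):
    """pixel to world at height z (pinhole)"""
    T=np.linalg.inv(P['world_to_cam']); v=T[:3,:3]@np.array([(c-P['cx'])/P['fx'],(r-P['cy'])/P['fy'],1])
    o=T[:3,3]; return o+v*(z-o[2])/v[2]
def cloud(P,d):
    T=np.linalg.inv(P['world_to_cam']); r,c=np.mgrid[:400,:640]
    p=np.stack([(c-P['cx'])/P['fx']*d,(r-P['cy'])/P['fy']*d,d],-1)
    return p@T[:3,:3].T+T[:3,3]
E
python3 - <<'E'
from h import *
s=manip.state(); print(s['t'],s['tcp_pos'],s['ee_rot'])
P,im,d=grab('top','top0.png'); W=cloud(P,d)
for q in ['bar1','offcut','stamp','tin','spray','jar','board']:
    for x in manip.cut_out('top',q):
        m=x['pixels']&(d>0); 
        if m.sum()<5: continue
        w=W[m]; print(q,round(x['p'],2),[int(v) for v in x['box']],np.median(w,0).round(3),np.percentile(w[:,2],95).round(3))
for q in ['rail_top','carriage_knob','lever_pivot','lever_knob']:
    for x in manip.mark_of('top',q):
        h={'rail_top':.048,'carriage_knob':.087,'lever_pivot':.046,'lever_knob':.082}[q]
        print(q,round(x['p'],2),np.round(x['at']),world(P,*x['at'],h).round(4))
grab('scene','scene0.png')
E
```

```text
0.0 [0.19030517 0.54203428 0.21862605] [[-9.43495355e-01  3.31384747e-01 -8.15223557e-04]
 [ 3.31385657e-01  9.43494071e-01 -1.57598464e-03]
 [ 2.46901320e-04 -1.75708759e-03 -9.99998426e-01]]
bar1 0.8 [163, 183, 189, 206] [0.598 0.356 0.03 ] 0.034
bar1 0.76 [212, 224, 238, 251] [0.468 0.206 0.03 ] 0.033
bar1 0.73 [164, 231, 187, 258] [0.455 0.349 0.029] 0.033
bar1 0.65 [209, 185, 229, 209] [0.588 0.223 0.03 ] 0.033
bar1 0.62 [179, 295, 204, 311] [0.292 0.302 0.021] 0.025
bar1 0.57 [278, 147, 297, 173] [0.71  0.03  0.022] 0.025
bar1 0.53 [257, 105, 276, 134] [0.829 0.092 0.021] 0.025
offcut 0.62 [306, 178, 436, 219] [ 0.61  -0.212  0.046] 0.051
offcut 0.55 [196, 212, 206, 223] [0.53  0.276 0.028] 0.031
stamp 0.57 [272, 255, 282, 268] [0.409 0.049 0.019] 0.056
stamp 0.41 [467, 198, 513, 222] [ 0.526 -0.514  0.119] 0.179
tin 0.64 [220, 133, 240, 156] [0.749 0.201 0.033] 0.037
spray 0.57 [466, 198, 514, 224] [ 0.525 -0.514  0.118] 0.179
jar 0.71 [293, 109, 437, 256] [ 0.757 -0.207  0.047] 0.101
jar 0.68 [449, 240, 482, 271] [ 0.416 -0.453  0.087] 0.091
jar 0.49 [212, 222, 240, 248] [0.468 0.204 0.03 ] 0.033
board 0.74 [149, 165, 254, 271] [0.525 0.279 0.007] 0.011
board 0.34 [308, 175, 435, 220] [ 0.61  -0.213  0.045] 0.051
board 0.16 [296, 189, 311, 224] [ 0.57  -0.009  0.043] 0.081
rail_top 0.89 [185. 372.] [ 0.6163 -0.215   0.048 ]
carriage_knob 0.84 [213. 374.] [ 0.5303 -0.2128  0.087 ]
lever_knob 0.46 [215. 294.] [0.5273 0.0036 0.082 ]
```

View pics/top0.png

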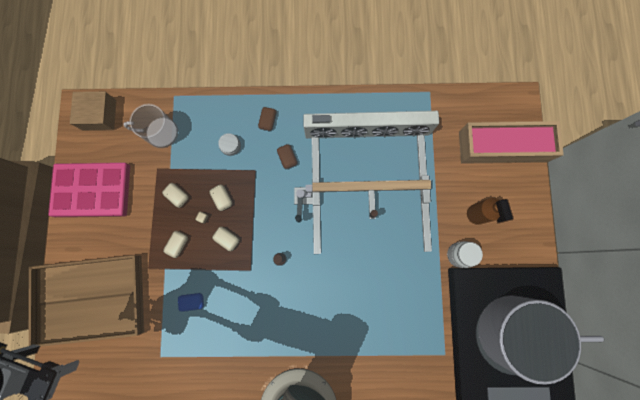

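View pics/scene0.png

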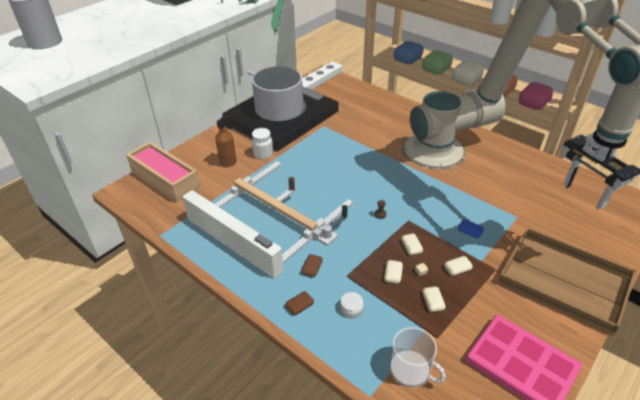

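Seven bar-shaped things are in view. The four cream ones lie on the board, at about (col,row) (175,195), (221,197), (175,244) and (226,238), and are the ones meant. The blue one (191,302) and the brown ones (287,156), (267,118) are look-alikes. The lever is at about (299,205), the carriage knob at (374,213), the rail at row 185 and the offcut at (201,217).

```bash
cat >> h.py <<'E'
def cream(im,d):
    hsv=cv2.cvtColor(im,cv2.COLOR_RGB2HSV); return (hsv[...,1]<90)&(hsv[...,2]>140)&(hsv[...,0]<40)
def bars_top(P,im,d):
    W=cloud(P,d); m=cream(im,d)&(W[...,2]>.02)&(W[...,2]<.09)
    n,l,st,ce=cv2.connectedComponentsWithStats(m.astype(np.uint8)); out=[]
    for i in range(1,n):
        if st[i,4]<60: continue
        q=np.argwhere(l==i); z=np.median(W[l==i][:,2]); w=np.array([world(P,r,c,z)[:2] for r,c in q],np.float32)
        (cx,cy),(a,b),t=cv2.minAreaRect(w); t=t if a>b else t+90
        out.append((st[i,4],cx,cy,z,max(a,b),min(a,b),(t+90)%180-90))
    return out
E
python3 - <<'E'
from h import *
P,im,d=grab('top'); W=cloud(P,d)
for b in bars_top(P,im,d): print(np.round(b,3))
x,y,z=W[...,0],W[...,1],W[...,2]
m=(abs(z-.048)<.006)&(x>.595)&(x<.645)&(y<-.07)&(y>-.36)
w=W[m]; print('rail',len(w),w.mean(0),w.max(0),w.min(0)); k=np.polyfit(w[:,1],w[:,0],1); print('yaw of rail y-axis',np.degrees(np.arctan(-k[0])))
m=(abs(z-.095)<.02)&(x>.7)&(y<-.02)&(y>-.42); w=W[m];k=np.polyfit(w[:,1],w[:,0],1); print('fan',np.degrees(np.arctan(-k[0])))
for nm,c in [('crop0',(slice(140,260),slice(280,440)) ),('crop1',(slice(165,275),slice(145,260)))]:
    cv2.imwrite(f'pics/{nm}.png',cv2.resize(im[c][:,:,::-1],None,fx=5,fy=5,interpolation=cv2.INTER_CUBIC))
for n in [(192,302),(185,372)]: print(world(P,*n,.046))
E
```

```text
[ 1.84e+02  7.40e-01 -7.07e-01  7.40e-02  9.90e-02  8.70e-02 -9.00e-02]
[ 2.1800e+02  7.3900e-01 -5.5300e-01  7.4000e-02  1.2500e-01  9.4000e-02
  8.9081e+01]
[ 8.8000e+01  7.8400e-01 -6.6800e-01  7.4000e-02  9.4000e-02  6.0000e-03
  8.9084e+01]
[9.4000e+01 7.5600e-01 4.0200e-01 6.2000e-02 5.3000e-02 2.9000e-02
 7.4845e+01]
[ 1.3300e+02  6.9600e-01 -5.9100e-01  7.4000e-02  1.3400e-01  9.0000e-03
  8.9155e+01]
[ 1.012e+03  6.160e-01 -2.130e-01  4.700e-02  3.390e-01  2.700e-02
 -8.923e+01]
[3.0200e+02 5.9800e-01 3.6000e-01 3.0000e-02 6.6000e-02 4.1000e-02
 4.9924e+01]
[3.0100e+02 5.8900e-01 2.2500e-01 3.0000e-02 6.6000e-02 4.0000e-02
 2.7637e+01]
[ 6.8000e+01  5.3200e-01  2.8000e-01  2.9000e-02  2.5000e-02  2.1000e-02
 -2.4959e+01]
[3.2600e+02 4.6800e-01 2.0800e-01 3.0000e-02 6.6000e-02 4.1000e-02
 5.6363e+01]
[ 3.1400e+02  4.5500e-01  3.5300e-01  3.0000e-02  6.7000e-02  3.9000e-02
 -2.4783e+01]
rail 921 [ 0.61477143 -0.21625868  0.04667464] [ 0.63013145 -0.07251194  0.05220607] [ 0.59642414 -0.3598183   0.04204817]
yaw of rail y-axis 0.5229615321947398
fan 0.7536090893198362
[ 0.59867425 -0.01515224  0.046     ]
[ 0.61642793 -0.21610498  0.046     ]
```

View pics/crop0.png

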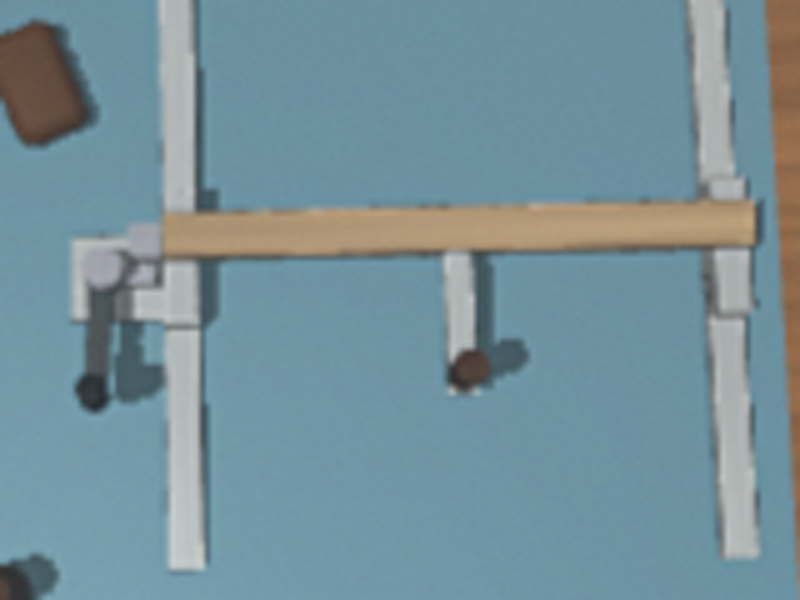

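View pics/crop1.png

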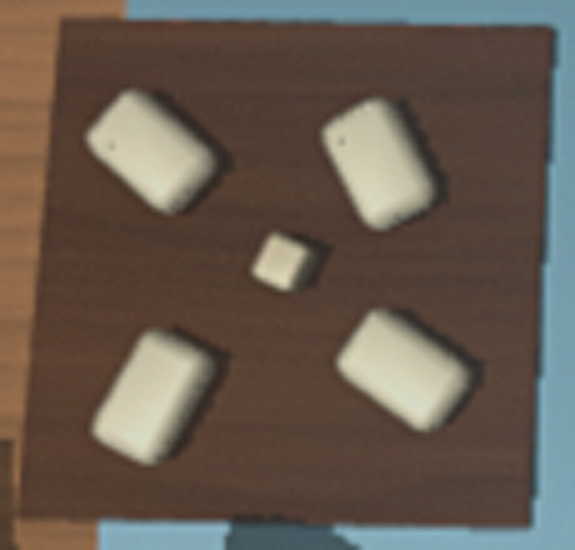

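The crops confirm four cream bars, with the offcut small in the middle of the board. The lever hub is at (301,194), the lever knob at (298,218) and the carriage knob at (374,213). The lever points towards the robot, so it is locked. Next I refine the knob positions with depth.

Run:
```python
from h import *
P,im,d=grab('top'); W=cloud(P,d); z=W[...,2]
for nm,r,c in [('lever',(205,228),(288,308)),('carr',(202,224),(362,386)),('hub',(185,203),(292,310))]:
    for lo,hi in [(.04,.05),(.055,.074),(.074,.095)]:
        m=np.zeros(z.shape,bool); m[slice(*r),slice(*c)]=1; m&=(z>lo)&(z<hi)
        if m.sum()>2: w=W[m]; print(nm,lo,m.sum(),w.mean(0).round(4),w.min(0).round(4),w.max(0).round(4))
for n in [('knobpix',218.4,298.4,.082),('hub',193.6,300.6,.046),('cknob',213.5,374,.087)]: print(n[0],world(P,*n[1:]).round(4))
s=manip.state(); print(s['joint_pos'],np.degrees(np.arctan2(s['ee_rot'][1,1],s['ee_rot'][0,1])))
T=np.array([.526,-.009,.2]); print((s['ee_rot'].T@(T-s['tcp_pos']))*1000)
```

```text
lever 0.04 49 [ 0.5451 -0.007   0.0428] [ 0.5123 -0.0122  0.0403] [ 5.618e-01 -4.000e-04  4.830e-02]
lever 0.055 6 [ 0.516  -0.0101  0.0675] [ 0.5123 -0.0136  0.0625] [ 0.5237 -0.0022  0.0715]
lever 0.074 33 [ 0.5201 -0.0054  0.0805] [ 0.5118 -0.0142  0.0763] [0.5283 0.0023 0.0856]
carr 0.04 49 [ 0.5524 -0.2136  0.0425] [ 0.5211 -0.2207  0.0401] [ 0.5679 -0.2053  0.0471]
carr 0.055 8 [ 0.5254 -0.2089  0.0665] [ 0.5209 -0.2193  0.0562] [ 0.5326 -0.2048  0.0721]
carr 0.074 44 [ 0.5296 -0.2141  0.0853] [ 0.5203 -0.2226  0.0763] [ 0.5386 -0.2056  0.089 ]
hub 0.04 79 [ 0.5895 -0.009   0.0441] [ 0.5701 -0.0209  0.0402] [0.6054 0.0023 0.0483]
knobpix [ 0.5183 -0.0071  0.082 ]
hub [ 0.5941 -0.0111  0.046 ]
cknob [ 0.5286 -0.2136  0.087 ]
[ 1.11202589e+00  2.75867506e-01  1.50489672e+00 -1.48282324e-05
  1.36067783e+00 -1.21052867e-01] 70.65038595151474
[-499.22192408 -409.25467507   19.46867359]
```

Emit:
jog_arm([
  {"x":-492.5,"y":-408.4,"z":40,"rz":-20,"fingers":40},
  {"x":-492.5,"y":-408.4,"z":40,"rz":-20,"fingers":40},
  {"x":-492.5,"y":-408.4,"z":40,"rz":-20,"fingers":40},
  {"x":-492.5,"y":-408.4,"z":40,"rz":-20,"fingers":40},
  {"x":-492.5,"y":-408.4,"z":40,"rz":-20,"fingers":40},
  {"x":-492.5,"y":-408.4,"z":40,"rz":-20,"fingers":40},
  {"x":-492.5,"y":-408.4,"z":40,"rz":-20,"fingers":40},
  {"x":-492.5,"y":-408.4,"z":40,"rz":-20,"fingers":40},
  {"x":-492.5,"y":-408.4,"z":40,"rz":-20,"fingers":40},
  {"x":-492.5,"y":-408.4,"z":40,"rz":-20,"fingers":40},
  {"x":-492.5,"y":-408.4,"z":40,"rz":-20,"fingers":40},
  {"x":-492.5,"y":-408.4,"z":40,"rz":-20,"fingers":40},
])

```text
invalid input at $.rows[0]: expected keys x, y, z, rx, ry, rz, fingers
```

```bash
cat >> h.py <<'E'
def wworld(P,r,c,z):
    """wrist fisheye pixel to world at height z"""
    u=np.array([(c-P['cx'])/P['fx'],(r-P['cy'])/P['fy']]); th=np.hypot(*u); 
    v=np.r_[u/max(th,1e-9)*np.sin(th),np.cos(th)]
    T=np.linalg.inv(P['world_to_cam']); v=T[:3,:3]@v; o=T[:3,3]; return o+v*(z-o[2])/v[2]
def wcloud(P,d):
    r,c=np.mgrid[:400,:640]; a=(c-P['cx'])/P['fx']; b=(r-P['cy'])/P['fy']; th=np.hypot(a,b)+1e-9
    k=np.tan(th)/th*d; T=np.linalg.inv(P['world_to_cam']); return np.stack([a*k,b*k,d],-1)@T[:3,:3].T+T[:3,3]
H={'rail_top':.048,'carriage_knob':.087,'lever_pivot':.046,'lever_knob':.082}
def go(p,yaw=None):
    """jog numbers to TCP target p with tool-y at world angle yaw (deg), as rows want them"""
    s=manip.state(); R=s['ee_rot']; t=R.T@(np.array(p)-s['tcp_pos'])*1000
    o=dict(zip('xyz',t.round(1)))
    if yaw is not None:
        e=(yaw-np.degrees(np.arctan2(R[1,1],R[0,1]))+90)%180-90; o['rz']=round(-e,1)
    print(o,'j6',s['joint_pos'][5].round(2))
E
python3 - <<'E'
from h import *
s=manip.state(); print(s['t'],s['tcp_pos'],s['joint_pos'].round(2),np.degrees(np.arctan2(s['ee_rot'][1,1],s['ee_rot'][0,1])),s['ee_rot'][:,2])
P,im,d=grab('wrist','w0.png')
for q in H:
    for x in manip.mark_of('wrist',q)[:2]: print(q,round(x['p'],2),np.round(x['at']),wworld(P,*x['at'],H[q]).round(4))
W=wcloud(P,d); z=W[...,2]
m=(z>.072)&(z<.09); n,l,st,ce=cv2.connectedComponentsWithStats(m.astype(np.uint8))
for i in range(1,n):
    if st[i,4]>40: print(st[i],W[l==i].mean(0).round(4))
E
```

```text
0.75 [0.19057435 0.54254314 0.21951287] [ 1.11  0.28  1.5  -0.    1.36 -0.12] 70.65038595151474 [ 7.96937543e-05  1.28602561e-04 -9.99999989e-01]
lever_pivot 0.73 [387. 250.] [0.4828 0.315  0.046 ]
lever_pivot 0.17 [359. 264.] [0.4226 0.3708 0.046 ]
lever_knob 0.57 [386. 251.] [0.4418 0.3454 0.082 ]
[  0 168  10  58 344] [0.0305 0.0493 0.0802]
[  5 367  19  19 120] [ 0.4095 -0.446   0.0824]
```

View pics/w0.png

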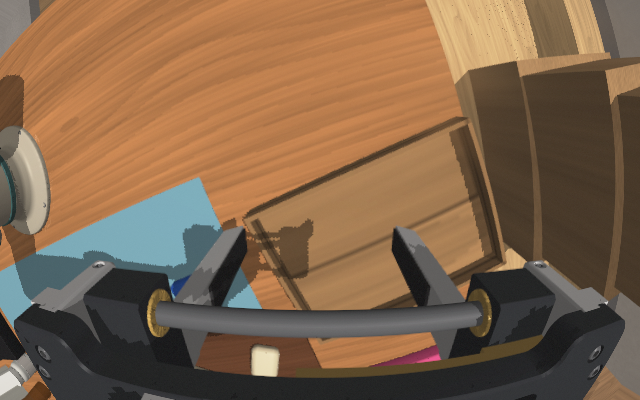

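The call was refused because every row needs all seven keys. The wrist picture shows the fingers at the bottom, with the view towards the robot's side.

Emit:
jog_arm([
  {"x":-492.5,"y":-408.4,"z":40,"rx":0,"ry":0,"rz":-20,"fingers":40},
  {"x":-492.5,"y":-408.4,"z":40,"rx":0,"ry":0,"rz":-20,"fingers":40},
  {"x":-492.5,"y":-408.4,"z":40,"rx":0,"ry":0,"rz":-20,"fingers":40},
  {"x":-492.5,"y":-408.4,"z":40,"rx":0,"ry":0,"rz":-20,"fingers":40},
  {"x":-492.5,"y":-408.4,"z":40,"rx":0,"ry":0,"rz":-20,"fingers":40},
  {"x":-492.5,"y":-408.4,"z":40,"rx":0,"ry":0,"rz":-20,"fingers":40},
  {"x":-492.5,"y":-408.4,"z":40,"rx":0,"ry":0,"rz":-20,"fingers":40},
  {"x":-492.5,"y":-408.4,"z":40,"rx":0,"ry":0,"rz":-20,"fingers":40},
  {"x":-492.5,"y":-408.4,"z":40,"rx":0,"ry":0,"rz":-20,"fingers":40},
  {"x":-492.5,"y":-408.4,"z":40,"rx":0,"ry":0,"rz":-20,"fingers":40},
  {"x":-492.5,"y":-408.4,"z":40,"rx":0,"ry":0,"rz":-20,"fingers":40},
  {"x":-492.5,"y":-408.4,"z":40,"rx":0,"ry":0,"rz":-20,"fingers":40},
])

```text
t: 2.5
tcp_pos: [0.5199, -0.0064, 0.1791]
ee_rot: [[-1.0, -0.009, -0.001], [-0.009, 1.0, 0.001], [0.001, 0.001, -1.0]]
contact_force: [-0.6, 0.7, -0.0]
grip_width: 0.425
grip_force: 0.0
```

Run:
```python
from h import *
s=manip.state(); print(s['t'],s['tcp_pos'],s['joint_pos'].round(2),np.degrees(np.arctan2(s['ee_rot'][1,1],s['ee_rot'][0,1])),s['ee_rot'][:,2])
P,im,d=grab('wrist','w1.png')
for q in H:
    for x in manip.mark_of('wrist',q)[:2]: print(q,round(x['p'],2),np.round(x['at']),wworld(P,*x['at'],H[q]).round(4))
W=wcloud(P,d); z=W[...,2]
m=(z>.074)&(z<.09)&(W[...,0]>.45)&(W[...,0]<.6); n,l,st,ce=cv2.connectedComponentsWithStats(m.astype(np.uint8))
for i in range(1,n):
    if st[i,4]>40: print(st[i],W[l==i].mean(0).round(4))
```

```text
2.5 [ 0.51993992 -0.00644255  0.17912438] [-0.15  0.22  1.69  0.    1.24 -1.73] 90.52136251022702 [-9.73751938e-04  8.66129736e-04 -9.99999151e-01]
rail_top 0.62 [272. 150.] [ 0.6231 -0.2145  0.048 ]
carriage_knob 0.9 [210. 116.] [ 0.5287 -0.2155  0.087 ]
lever_pivot 0.94 [257. 314.] [ 0.5917 -0.0113  0.046 ]
lever_knob 0.64 [205. 320.] [ 0.5212 -0.0059  0.082 ]
lever_knob 0.37 [ 85. 376.] [0.4155 0.0399 0.082 ]
[311 191  21  21 324] [ 0.5179 -0.0053  0.0813]
[111 198  21  21 325] [ 0.5276 -0.2113  0.0842]
```

View pics/w1.png

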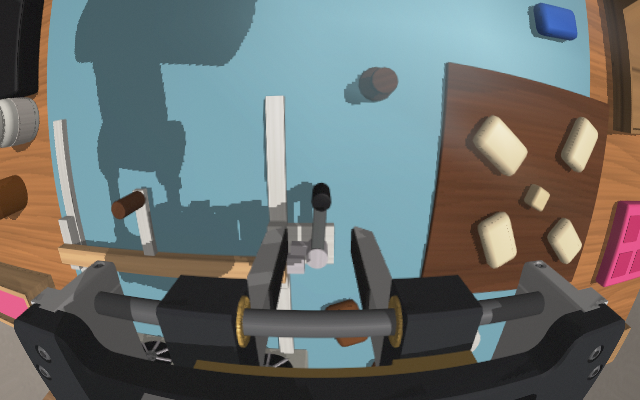

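The wrist view shows the lever knob at (320,195), hub at (315,257) and carriage knob at (120,208), consistent with the top view. Now I grip the lever knob.

Emit:
jog_arm([
  {"x":0,"y":1,"z":60,"rx":0,"ry":0,"rz":0,"fingers":40},
  {"x":0,"y":1,"z":113,"rx":0,"ry":0,"rz":0,"fingers":40},
  {"x":0,"y":1,"z":113,"rx":0,"ry":0,"rz":0,"fingers":40},
  {"x":0,"y":1,"z":113,"rx":0,"ry":0,"rz":0,"fingers":0},
  {"x":0,"y":1,"z":113,"rx":0,"ry":0,"rz":0,"fingers":0},
  {"x":0,"y":1,"z":113,"rx":0,"ry":0,"rz":0,"fingers":0},
  {"x":0,"y":1,"z":113,"rx":0,"ry":0,"rz":0,"fingers":0},
  {"x":0,"y":1,"z":113,"rx":0,"ry":0,"rz":0,"fingers":0},
])

```text
t: 3.75
tcp_pos: [0.5214, -0.005, 0.0684]
ee_rot: [[-1.0, -0.011, 0.004], [-0.011, 1.0, -0.0], [-0.004, -0.0, -1.0]]
contact_force: [-0.5, 1.1, 7.4]
grip_width: 0.184
grip_force: 30.0
```

Run:
```python
from h import *
s=manip.state(); p=s['tcp_pos']; R=s['ee_rot']; print(p,s['grip_width'],s['contact_force'])
c=np.array([.594,-.010]); v=p[:2]-c; print(np.linalg.norm(v)); a0=np.arctan2(v[1],v[0])
for a in np.linspace(8.5,85,9+1):
    q=c+.075*np.array([np.cos(a0-np.radians(a)),np.sin(a0-np.radians(a))])
    t=R.T@(np.r_[q,p[2]]-p)*1000; print(t.round(1),round(a,1))
```

```text
[ 0.52142204 -0.00504034  0.06844341] 0.18430035957716207 [-0.5321466   1.09059078  7.38326521]
0.07274722018979174
[ 0.5 11.2 -0. ] 8.5
[-2.8 21.8  0. ] 17.0
[-7.6 31.8  0. ] 25.5
[-13.9  41.    0.1] 34.0
[-21.4  49.1   0.1] 42.5
[-30.1  56.1   0.1] 51.0
[-39.7  61.7   0.2] 59.5
[-50.   65.8   0.2] 68.0
[-60.8  68.3   0.2] 76.5
[-71.9  69.2   0.3] 85.0
```

Emit:
jog_arm([
  {"x":0.5,"y":11.2,"z":-2,"rx":0,"ry":0,"rz":8.5,"fingers":0},
  {"x":-2.8,"y":21.8,"z":-2,"rx":0,"ry":0,"rz":17,"fingers":0},
  {"x":-7.6,"y":31.8,"z":-2,"rx":0,"ry":0,"rz":25.5,"fingers":0},
  {"x":-13.9,"y":41,"z":-2,"rx":0,"ry":0,"rz":34,"fingers":0},
  {"x":-21.4,"y":49.1,"z":-2,"rx":0,"ry":0,"rz":42.5,"fingers":0},
  {"x":-30.1,"y":56.1,"z":-2,"rx":0,"ry":0,"rz":51,"fingers":0},
  {"x":-39.7,"y":61.7,"z":-2,"rx":0,"ry":0,"rz":59.5,"fingers":0},
  {"x":-50,"y":65.8,"z":-2,"rx":0,"ry":0,"rz":68,"fingers":0},
  {"x":-60.8,"y":68.3,"z":-2,"rx":0,"ry":0,"rz":76.5,"fingers":0},
  {"x":-71.9,"y":69.2,"z":-2,"rx":0,"ry":0,"rz":85,"fingers":0},
  {"x":-71.9,"y":69.2,"z":-2,"rx":0,"ry":0,"rz":85,"fingers":0},
])

```text
t: 5.12
tcp_pos: [0.5921, 0.0657, 0.0687]
ee_rot: [[-0.1, 0.995, 0.002], [0.995, 0.1, 0.001], [0.001, 0.002, -1.0]]
contact_force: [2.1, 2.6, -1.2]
grip_width: 0.185
grip_force: 30.0
```

Emit:
jog_arm([
  {"x":0,"y":0,"z":0,"rx":0,"ry":0,"rz":0,"fingers":40},
  {"x":0,"y":0,"z":0,"rx":0,"ry":0,"rz":0,"fingers":40},
  {"x":0,"y":0,"z":-60,"rx":0,"ry":0,"rz":0,"fingers":40},
  {"x":0,"y":0,"z":-110,"rx":0,"ry":0,"rz":0,"fingers":40},
])

```text
t: 5.62
tcp_pos: [0.5905, 0.0646, 0.18]
ee_rot: [[-0.099, 0.995, -0.0], [0.995, 0.099, -0.0], [-0.0, -0.001, -1.0]]
contact_force: [0.8, -0.9, -0.4]
grip_width: 0.42
grip_force: 0.0
```

```bash
cat >> h.py <<'E'
def knobs():
    P,im,d=grab('top'); W=cloud(P,d); z=W[...,2]
    for nm,lo,hi,x0,x1,y0,y1 in [('lever',.072,.095,.48,.64,-.03,.1),('carr',.076,.095,.35,.57,-.26,-.17)]:
        m=(z>lo)&(z<hi)&(W[...,0]>x0)&(W[...,0]<x1)&(W[...,1]>y0)&(W[...,1]<y1); print(nm,m.sum(),W[m].mean(0).round(4))
    for b in bars_top(P,im,d):
        if .05<b[4]<.08 and .03<b[5]<.05: print('bar',np.round(b[1:],4))
    return P,im,d
E
python3 - <<'E'
from h import *
P,im,d=knobs()
print('carr target'); go([.5285,-.2145,.18],90.6); go([.5285,-.2145,.18],0.6)
E
```

```text
lever 0 [nan nan nan]
carr 43 [ 0.5299 -0.2141  0.0855]
bar [5.98000e-01 3.60000e-01 3.00000e-02 6.45000e-02 4.06000e-02 4.65489e+01]
bar [ 0.5893  0.2253  0.03    0.0681  0.0399 27.6367]
carr target
{'x': np.float64(-271.2), 'y': np.float64(-93.5), 'z': np.float64(6.8), 'rz': np.float64(-84.9)} j6 -0.11
{'x': np.float64(-271.2), 'y': np.float64(-93.5), 'z': np.float64(6.8), 'rz': np.float64(5.1)} j6 -0.11h.py:45: RuntimeWarning: Mean of empty slice.
  m=(z>lo)&(z<hi)&(W[...,0]>x0)&(W[...,0]<x1)&(W[...,1]>y0)&(W[...,1]<y1); print(nm,m.sum(),W[m].mean(0).round(4))
  ret = um.true_divide(
```

Emit:
jog_arm([
  {"x":-271.2,"y":-92,"z":6,"rx":0,"ry":0,"rz":5,"fingers":40},
  {"x":-271.2,"y":-92,"z":6,"rx":0,"ry":0,"rz":5,"fingers":40},
  {"x":-271.2,"y":-92,"z":6,"rx":0,"ry":0,"rz":5,"fingers":40},
  {"x":-271.2,"y":-92,"z":6,"rx":0,"ry":0,"rz":5,"fingers":40},
  {"x":-271.2,"y":-92,"z":6,"rx":0,"ry":0,"rz":5,"fingers":40},
  {"x":-271.2,"y":-92,"z":6,"rx":0,"ry":0,"rz":5,"fingers":40},
  {"x":-271.2,"y":-92,"z":60,"rx":0,"ry":0,"rz":5,"fingers":40},
  {"x":-271.2,"y":-92,"z":107,"rx":0,"ry":0,"rz":5,"fingers":40},
  {"x":-271.2,"y":-92,"z":107,"rx":0,"ry":0,"rz":5,"fingers":0},
  {"x":-271.2,"y":-92,"z":107,"rx":0,"ry":0,"rz":5,"fingers":0},
  {"x":-271.2,"y":-92,"z":107,"rx":0,"ry":0,"rz":5,"fingers":0},
  {"x":-271.2,"y":-92,"z":107,"rx":0,"ry":0,"rz":5,"fingers":0},
])

```text
t: 7.18
tcp_pos: [0.5277, -0.214, 0.0734]
ee_rot: [[-0.011, 1.0, 0.004], [1.0, 0.011, -0.001], [-0.001, 0.004, -1.0]]
contact_force: [2.2, 1.8, 3.6]
grip_width: 0.206
grip_force: 30.0
```

Emit:
jog_arm([
  {"x":0,"y":-15,"z":0,"rx":0,"ry":0,"rz":0,"fingers":0},
  {"x":0,"y":-35,"z":0,"rx":0,"ry":0,"rz":0,"fingers":0},
  {"x":0,"y":-55,"z":0,"rx":0,"ry":0,"rz":0,"fingers":0},
  {"x":0,"y":-75,"z":0,"rx":0,"ry":0,"rz":0,"fingers":0},
  {"x":0,"y":-95,"z":0,"rx":0,"ry":0,"rz":0,"fingers":0},
  {"x":0,"y":-115,"z":0,"rx":0,"ry":0,"rz":0,"fingers":0},
  {"x":0,"y":-130,"z":0,"rx":0,"ry":0,"rz":0,"fingers":0},
  {"x":0,"y":-141,"z":0,"rx":0,"ry":0,"rz":0,"fingers":0},
  {"x":0,"y":-141,"z":0,"rx":0,"ry":0,"rz":0,"fingers":0},
  {"x":0,"y":-141,"z":0,"rx":0,"ry":0,"rz":0,"fingers":0},
])

```text
t: 8.43
tcp_pos: [0.3907, -0.2155, 0.0734]
ee_rot: [[-0.007, 1.0, 0.013], [1.0, 0.007, -0.0], [-0.0, 0.013, -1.0]]
contact_force: [13.4, 7.2, -0.3]
grip_width: 0.208
grip_force: 30.1
```

Emit:
jog_arm([
  {"x":0,"y":2,"z":0,"rx":0,"ry":0,"rz":0,"fingers":45},
  {"x":0,"y":2,"z":0,"rx":0,"ry":0,"rz":0,"fingers":45},
  {"x":0,"y":2,"z":-60,"rx":0,"ry":0,"rz":0,"fingers":70},
  {"x":0,"y":2,"z":-125,"rx":0,"ry":0,"rz":0,"fingers":70},
  {"x":60,"y":-30,"z":-125,"rx":0,"ry":0,"rz":0,"fingers":70},
  {"x":120,"y":-60,"z":-125,"rx":0,"ry":0,"rz":0,"fingers":70},
  {"x":180,"y":-60,"z":-125,"rx":0,"ry":0,"rz":0,"fingers":70},
  {"x":210,"y":-60,"z":-125,"rx":0,"ry":0,"rz":0,"fingers":70},
])

```text
t: 9.43
tcp_pos: [0.3205, -0.0046, 0.1965]
ee_rot: [[-0.012, 1.0, -0.0], [1.0, 0.012, -0.0], [-0.0, -0.0, -1.0]]
contact_force: [-0.2, -0.3, -0.2]
grip_width: 0.744
grip_force: 0.0
```

Run:
```python
from h import *
P,im,d=knobs(); cv2.imwrite('pics/t2.png',im[:,:,::-1]); W=cloud(P,d)
x,y,z=W[...,0],W[...,1],W[...,2]
m=(abs(z-.048)<.006)&(x>.455)&(x<.51)&(y<-.06)&(y>-.37)&(im[...,0]>im[...,2].astype(int)+25)
w=W[m]; print('rail',len(w),w.mean(0),w.max(0),w.min(0)); k=np.polyfit(w[:,1],w[:,0],1); print(np.degrees(np.arctan(-k[0])))
for q in H:
    for r in manip.mark_of('top',q)[:1]: print(q,round(r['p'],2),np.round(r['at']),world(P,*r['at'],H[q]).round(4))
```

```text
lever 31 [0.5914 0.0648 0.0808]
carr 44 [ 0.3903 -0.2152  0.0849]
bar [ 7.60600e-01  3.92500e-01  5.70000e-02  6.45000e-02  4.22000e-02
 -5.49165e+01]
bar [5.98300e-01 3.59700e-01 3.00000e-02 6.62000e-02 4.10000e-02 4.99243e+01]
bar [ 0.5889  0.226   0.0298  0.0672  0.0404 29.7819]
bar [4.68400e-01 2.08500e-01 2.99000e-02 6.65000e-02 4.13000e-02 5.63633e+01]
bar [  0.455    0.3532   0.0299   0.0673   0.0394 -24.7827]
rail 916 [ 0.47646091 -0.21874569  0.04681611] [ 0.48929964 -0.06250305  0.05291154] [ 0.46245826 -0.36905425  0.04200408]
0.41736378010882597
rail_top 0.73 [234. 371.] [ 0.4747 -0.2094  0.048 ]
carriage_knob 0.8 [263. 379.] [ 0.3941 -0.2236  0.087 ]
lever_pivot 0.75 [193. 299.] [ 0.597  -0.0071  0.046 ]
lever_knob 0.77 [190. 271.] [0.5983 0.0685 0.082 ]
```

View pics/t2.png

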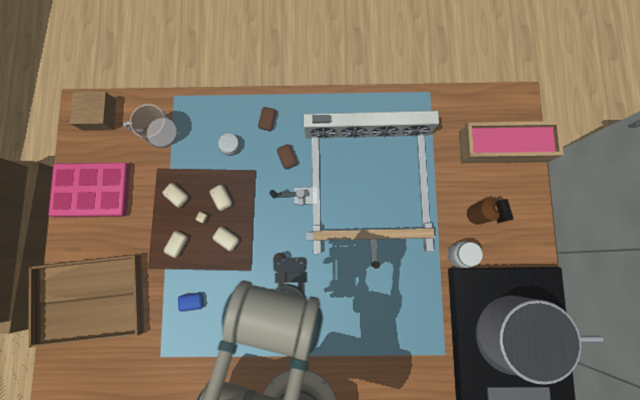

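Carriage is out (rail at about (371,234)), the lever points left, and all four bars are unmoved. I go above the bar at (226,238) first.

```bash
cat >> h.py <<'E'
def bars_wrist():
    P,im,d=grab('wrist'); W=wcloud(P,d); m=cream(im,d)&(W[...,2]>.022)&(W[...,2]<.09)&(abs(W[...,1])<.45)&(W[...,0]<.68)
    n,l,st,ce=cv2.connectedComponentsWithStats(m.astype(np.uint8))
    for i in range(1,n):
        if st[i,4]<150: continue
        w=W[l==i]; zt=np.percentile(w[:,2],90); w=w[w[:,2]>zt-.008]
        (cx,cy),(a,b),t=cv2.minAreaRect(w[:,:2].astype(np.float32)); t=t if a>b else t+90
        if .05<max(a,b)<.09: print('wbar',np.round([cx,cy,zt,max(a,b),min(a,b),(t+90)%180-90],3))
E
python3 - <<'E'
from h import *
go([.4684,.2085,.15],-33.6)
E
```

```text
{'x': np.float64(213.8), 'y': np.float64(148.4), 'z': np.float64(46.2), 'rz': np.float64(34.3)} j6 -0.25
```

Emit:
jog_arm([
  {"x":60,"y":45,"z":0,"rx":0,"ry":0,"rz":10,"fingers":66},
  {"x":213.8,"y":148.4,"z":30,"rx":0,"ry":0,"rz":34.3,"fingers":66},
  {"x":213.8,"y":148.4,"z":46,"rx":0,"ry":0,"rz":34.3,"fingers":66},
  {"x":213.8,"y":148.4,"z":46,"rx":0,"ry":0,"rz":34.3,"fingers":66},
  {"x":213.8,"y":148.4,"z":46,"rx":0,"ry":0,"rz":34.3,"fingers":66},
  {"x":213.8,"y":148.4,"z":46,"rx":0,"ry":0,"rz":34.3,"fingers":66},
  {"x":213.8,"y":148.4,"z":46,"rx":0,"ry":0,"rz":34.3,"fingers":66},
])

```text
t: 10.55
tcp_pos: [0.4687, 0.2074, 0.1499]
ee_rot: [[0.555, 0.832, -0.002], [0.832, -0.555, -0.001], [-0.002, -0.001, -1.0]]
contact_force: [-0.2, 0.0, 0.4]
grip_width: 0.704
grip_force: 0.0
```

Run:
```python
from h import *
bars_wrist(); go([.4684,.2085,.026],-33.6)
```

```text
wbar [  0.454   0.353   0.033   0.069   0.044 -26.759]
wbar [ 0.588  0.227  0.033  0.07   0.044 27.722]
wbar [4.6800e-01 2.0900e-01 3.3000e-02 6.8000e-02 4.4000e-02 5.5186e+01]
{'x': np.float64(1.0), 'y': np.float64(-0.7), 'z': np.float64(124.3), 'rz': np.float64(-0.2)} j6 0.87
```

Emit:
jog_arm([
  {"x":1,"y":-1,"z":60,"rx":0,"ry":0,"rz":1,"fingers":66},
  {"x":1,"y":-1,"z":110,"rx":0,"ry":0,"rz":1,"fingers":66},
  {"x":1,"y":-1,"z":124,"rx":0,"ry":0,"rz":1,"fingers":66},
  {"x":1,"y":-1,"z":124,"rx":0,"ry":0,"rz":1,"fingers":20},
  {"x":1,"y":-1,"z":124,"rx":0,"ry":0,"rz":1,"fingers":20},
  {"x":1,"y":-1,"z":124,"rx":0,"ry":0,"rz":1,"fingers":20},
  {"x":1,"y":-1,"z":124,"rx":0,"ry":0,"rz":1,"fingers":20},
  {"x":1,"y":-1,"z":80,"rx":0,"ry":0,"rz":1,"fingers":20},
  {"x":1,"y":-1,"z":20,"rx":0,"ry":0,"rz":1,"fingers":20},
  {"x":1,"y":-1,"z":0,"rx":0,"ry":0,"rz":1,"fingers":20},
  {"x":1,"y":-1,"z":0,"rx":0,"ry":0,"rz":1,"fingers":20},
])

```text
t: 11.98
tcp_pos: [0.4696, 0.2112, 0.1527]
ee_rot: [[0.568, 0.823, 0.005], [0.823, -0.568, 0.002], [0.004, 0.003, -1.0]]
contact_force: [-0.5, 0.7, -1.9]
grip_width: 0.487
grip_force: 30.0
```

Run:
```python
from h import *
print(manip.state()['grip_width']*94); go([.477,-.3445,.14],-89.5); go([.477,-.3445,.067],-89.5)
```

```text
45.80940693582372
{'x': np.float64(-453.1), 'y': np.float64(321.9), 'z': np.float64(11.8), 'rz': np.float64(54.9)} j6 0.89
{'x': np.float64(-453.4), 'y': np.float64(321.7), 'z': np.float64(84.8), 'rz': np.float64(54.9)} j6 0.89
```

Emit:
jog_arm([
  {"x":-453,"y":322,"z":10,"rx":0,"ry":0,"rz":55,"fingers":20},
  {"x":-453,"y":322,"z":10,"rx":0,"ry":0,"rz":55,"fingers":20},
  {"x":-453,"y":322,"z":10,"rx":0,"ry":0,"rz":55,"fingers":20},
  {"x":-453,"y":322,"z":10,"rx":0,"ry":0,"rz":55,"fingers":20},
  {"x":-453,"y":322,"z":10,"rx":0,"ry":0,"rz":55,"fingers":20},
  {"x":-453,"y":322,"z":10,"rx":0,"ry":0,"rz":55,"fingers":20},
  {"x":-453,"y":322,"z":10,"rx":0,"ry":0,"rz":55,"fingers":20},
  {"x":-453,"y":322,"z":10,"rx":0,"ry":0,"rz":55,"fingers":20},
  {"x":-453,"y":322,"z":10,"rx":0,"ry":0,"rz":55,"fingers":20},
  {"x":-453,"y":322,"z":60,"rx":0,"ry":0,"rz":55,"fingers":20},
  {"x":-453,"y":322,"z":60,"rx":0,"ry":0,"rz":55,"fingers":20},
  {"x":-453,"y":322,"z":60,"rx":0,"ry":0,"rz":55,"fingers":20},
])

```text
t: 13.48
tcp_pos: [0.4757, -0.3444, 0.0904]
ee_rot: [[1.0, 0.007, -0.001], [0.007, -1.0, 0.001], [-0.001, -0.001, -1.0]]
contact_force: [0.2, 0.8, -0.5]
grip_width: 0.484
grip_force: 30.0
```

Run:
```python
from h import *
s=manip.state(); print(s['tcp_pos'],s['grip_width']*94); go([.477,-.3445,.067],-89.5); grab('wrist','w3.png'); bars_wrist()
```

```text
[ 0.47569511 -0.34435467  0.09035982] 45.507880332191654
{'x': np.float64(1.3), 'y': np.float64(0.2), 'z': np.float64(23.4), 'rz': np.float64(-0.1)} j6 0.82
```

View pics/w3.png

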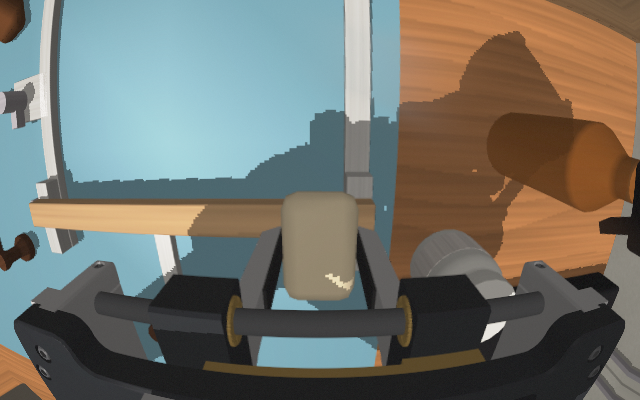

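The bar at (320,245) is held square above the rail's right end, with the jar and spray clear. Lowering.

Emit:
jog_arm([
  {"x":1,"y":0,"z":14,"rx":0,"ry":0,"rz":0,"fingers":20},
  {"x":1,"y":0,"z":21,"rx":0,"ry":0,"rz":0,"fingers":20},
  {"x":1,"y":0,"z":24,"rx":0,"ry":0,"rz":0,"fingers":20},
  {"x":1,"y":0,"z":24,"rx":0,"ry":0,"rz":0,"fingers":20},
])

```text
t: 14.08
tcp_pos: [0.4774, -0.3445, 0.0684]
ee_rot: [[1.0, 0.006, 0.002], [0.006, -1.0, 0.0], [0.002, -0.0, -1.0]]
contact_force: [-1.0, 3.0, 10.9]
grip_width: 0.484
grip_force: 30.0
```

Emit:
jog_arm([
  {"x":1,"y":0,"z":0,"rx":0,"ry":0,"rz":0,"fingers":50},
  {"x":1,"y":0,"z":0,"rx":0,"ry":0,"rz":0,"fingers":58},
  {"x":1,"y":0,"z":0,"rx":0,"ry":0,"rz":0,"fingers":62},
  {"x":1,"y":0,"z":-20,"rx":0,"ry":0,"rz":0,"fingers":62},
  {"x":1,"y":0,"z":-60,"rx":0,"ry":0,"rz":0,"fingers":62},
  {"x":0,"y":0,"z":-100,"rx":0,"ry":0,"rz":0,"fingers":62},
])

```text
t: 14.82
tcp_pos: [0.4765, -0.345, 0.1668]
ee_rot: [[1.0, 0.006, -0.001], [0.006, -1.0, 0.001], [-0.001, -0.001, -1.0]]
contact_force: [0.2, -0.8, -0.4]
grip_width: 0.66
grip_force: 0.0
```

Run:
```python
from h import *
bars_wrist(); go([.588,.2265,.15],-61.8)
```

```text
wbar [ 0.474 -0.345  0.072  0.067  0.044  0.484]
wbar [ 0.437 -0.217  0.044  0.051  0.021  3.535]
{'x': np.float64(112.4), 'y': np.float64(-573.2), 'z': np.float64(19.9), 'rz': np.float64(-27.8)} j6 0.82
```

Emit:
jog_arm([
  {"x":112.4,"y":-573,"z":0,"rx":0,"ry":0,"rz":-27.8,"fingers":62},
  {"x":112.4,"y":-573,"z":0,"rx":0,"ry":0,"rz":-27.8,"fingers":62},
  {"x":112.4,"y":-573,"z":0,"rx":0,"ry":0,"rz":-27.8,"fingers":62},
  {"x":112.4,"y":-573,"z":0,"rx":0,"ry":0,"rz":-27.8,"fingers":62},
  {"x":112.4,"y":-573,"z":0,"rx":0,"ry":0,"rz":-27.8,"fingers":62},
  {"x":112.4,"y":-573,"z":0,"rx":0,"ry":0,"rz":-27.8,"fingers":62},
  {"x":112.4,"y":-573,"z":0,"rx":0,"ry":0,"rz":-27.8,"fingers":62},
  {"x":112.4,"y":-573,"z":0,"rx":0,"ry":0,"rz":-27.8,"fingers":62},
  {"x":112.4,"y":-573,"z":0,"rx":0,"ry":0,"rz":-27.8,"fingers":62},
  {"x":112.4,"y":-573,"z":20,"rx":0,"ry":0,"rz":-27.8,"fingers":62},
  {"x":112.4,"y":-573,"z":20,"rx":0,"ry":0,"rz":-27.8,"fingers":62},
  {"x":112.4,"y":-573,"z":20,"rx":0,"ry":0,"rz":-27.8,"fingers":62},
])

```text
t: 16.38
tcp_pos: [0.5852, 0.2268, 0.1459]
ee_rot: [[0.882, 0.471, -0.002], [0.471, -0.882, -0.001], [-0.002, 0.001, -1.0]]
contact_force: [0.2, 0.2, 0.4]
grip_width: 0.659
grip_force: 0.0
```

Run:
```python
from h import *
bars_wrist(); go([.588,.2268,.026],-62)
```

```text
wbar [5.9900e-01 3.6000e-01 3.3000e-02 7.0000e-02 4.3000e-02 4.8934e+01]
wbar [ 0.589  0.226  0.033  0.069  0.043 27.165]
wbar [  0.455   0.352   0.032   0.071   0.044 -27.665]
{'x': np.float64(2.3), 'y': np.float64(0.9), 'z': np.float64(120.5), 'rz': np.float64(0.0)} j6 1.34
```

Emit:
jog_arm([
  {"x":2.5,"y":1.5,"z":60,"rx":0,"ry":0,"rz":0.5,"fingers":62},
  {"x":2.5,"y":1.5,"z":108,"rx":0,"ry":0,"rz":0.5,"fingers":62},
  {"x":2.5,"y":1.5,"z":120.5,"rx":0,"ry":0,"rz":0.5,"fingers":62},
  {"x":2.5,"y":1.5,"z":120.5,"rx":0,"ry":0,"rz":0.5,"fingers":20},
  {"x":2.5,"y":1.5,"z":120.5,"rx":0,"ry":0,"rz":0.5,"fingers":20},
  {"x":2.5,"y":1.5,"z":120.5,"rx":0,"ry":0,"rz":0.5,"fingers":20},
  {"x":2.5,"y":1.5,"z":120.5,"rx":0,"ry":0,"rz":0.5,"fingers":20},
  {"x":2.5,"y":1.5,"z":75,"rx":0,"ry":0,"rz":0.5,"fingers":20},
  {"x":2.5,"y":1.5,"z":15,"rx":0,"ry":0,"rz":0.5,"fingers":20},
  {"x":2.5,"y":1.5,"z":0,"rx":0,"ry":0,"rz":0.5,"fingers":20},
])

```text
t: 17.68
tcp_pos: [0.591, 0.2294, 0.1514]
ee_rot: [[0.886, 0.464, 0.008], [0.464, -0.886, 0.003], [0.009, 0.002, -1.0]]
contact_force: [0.3, 0.7, -0.5]
grip_width: 0.482
grip_force: 30.0
```

Run:
```python
from h import *
print(manip.state()['grip_width']*94); go([.477,-.2585,.145],-89.5)
```

```text
45.28070129805178
{'x': np.float64(-327.5), 'y': np.float64(379.2), 'z': np.float64(4.2), 'rz': np.float64(27.2)} j6 1.35
```

Emit:
jog_arm([
  {"x":-329,"y":377,"z":0,"rx":0,"ry":0,"rz":27.2,"fingers":20},
  {"x":-329,"y":377,"z":0,"rx":0,"ry":0,"rz":27.2,"fingers":20},
  {"x":-329,"y":377,"z":0,"rx":0,"ry":0,"rz":27.2,"fingers":20},
  {"x":-329,"y":377,"z":0,"rx":0,"ry":0,"rz":27.2,"fingers":20},
  {"x":-329,"y":377,"z":0,"rx":0,"ry":0,"rz":27.2,"fingers":20},
  {"x":-329,"y":377,"z":0,"rx":0,"ry":0,"rz":27.2,"fingers":20},
  {"x":-329,"y":377,"z":0,"rx":0,"ry":0,"rz":27.2,"fingers":20},
  {"x":-329,"y":377,"z":0,"rx":0,"ry":0,"rz":27.2,"fingers":20},
  {"x":-329,"y":377,"z":50,"rx":0,"ry":0,"rz":27.2,"fingers":20},
  {"x":-329,"y":377,"z":55,"rx":0,"ry":0,"rz":27.2,"fingers":20},
  {"x":-329,"y":377,"z":55,"rx":0,"ry":0,"rz":27.2,"fingers":20},
])

```text
t: 19.05
tcp_pos: [0.472, -0.2573, 0.0913]
ee_rot: [[1.0, 0.009, -0.001], [0.009, -1.0, 0.001], [-0.001, -0.001, -1.0]]
contact_force: [-0.2, -0.3, 0.3]
grip_width: 0.478
grip_force: 30.0
```

Run:
```python
from h import *
print(manip.state()['tcp_pos'],manip.state()['grip_width']*94); go([.477,-.2585,.068],-89.5)
```

```text
[ 0.47197637 -0.25730045  0.0912623 ] 44.9416716431771
{'x': np.float64(5.0), 'y': np.float64(1.3), 'z': np.float64(23.3), 'rz': np.float64(-0.0)} j6 0.93
```

Emit:
jog_arm([
  {"x":5,"y":1,"z":14,"rx":0,"ry":0,"rz":0,"fingers":20},
  {"x":5,"y":1,"z":21,"rx":0,"ry":0,"rz":0,"fingers":20},
  {"x":5,"y":1,"z":24,"rx":0,"ry":0,"rz":0,"fingers":20},
  {"x":5,"y":1,"z":24,"rx":0,"ry":0,"rz":0,"fingers":20},
])

```text
t: 19.55
tcp_pos: [0.4775, -0.2585, 0.0682]
ee_rot: [[1.0, 0.008, 0.001], [0.008, -1.0, 0.001], [0.001, -0.001, -1.0]]
contact_force: [-0.4, 0.7, 3.0]
grip_width: 0.481
grip_force: 30.0
```

Emit:
jog_arm([
  {"x":0,"y":0,"z":0,"rx":0,"ry":0,"rz":0,"fingers":50},
  {"x":0,"y":0,"z":0,"rx":0,"ry":0,"rz":0,"fingers":58},
  {"x":0,"y":0,"z":0,"rx":0,"ry":0,"rz":0,"fingers":62},
  {"x":0,"y":0,"z":-20,"rx":0,"ry":0,"rz":0,"fingers":62},
  {"x":0,"y":0,"z":-60,"rx":0,"ry":0,"rz":0,"fingers":62},
  {"x":0,"y":0,"z":-100,"rx":0,"ry":0,"rz":0,"fingers":62},
])

```text
t: 20.3
tcp_pos: [0.4768, -0.2591, 0.1681]
ee_rot: [[1.0, 0.008, -0.001], [0.008, -1.0, 0.001], [-0.001, -0.001, -1.0]]
contact_force: [0.3, -0.2, -0.6]
grip_width: 0.659
grip_force: 0.0
```

Run:
```python
from h import *
bars_wrist(); go([.599,.360,.15],-41)
```

```text
wbar [ 0.476 -0.258  0.073  0.067  0.043  1.432]
{'x': np.float64(123.9), 'y': np.float64(-620.3), 'z': np.float64(21.3), 'rz': np.float64(-48.6)} j6 0.94
```

Emit:
jog_arm([
  {"x":124,"y":-620,"z":0,"rx":0,"ry":0,"rz":-48.6,"fingers":66},
  {"x":124,"y":-620,"z":0,"rx":0,"ry":0,"rz":-48.6,"fingers":66},
  {"x":124,"y":-620,"z":0,"rx":0,"ry":0,"rz":-48.6,"fingers":66},
  {"x":124,"y":-620,"z":0,"rx":0,"ry":0,"rz":-48.6,"fingers":66},
  {"x":124,"y":-620,"z":0,"rx":0,"ry":0,"rz":-48.6,"fingers":66},
  {"x":124,"y":-620,"z":0,"rx":0,"ry":0,"rz":-48.6,"fingers":66},
  {"x":124,"y":-620,"z":0,"rx":0,"ry":0,"rz":-48.6,"fingers":66},
  {"x":124,"y":-620,"z":0,"rx":0,"ry":0,"rz":-48.6,"fingers":66},
  {"x":124,"y":-620,"z":0,"rx":0,"ry":0,"rz":-48.6,"fingers":66},
  {"x":124,"y":-620,"z":20,"rx":0,"ry":0,"rz":-48.6,"fingers":66},
  {"x":124,"y":-620,"z":20,"rx":0,"ry":0,"rz":-48.6,"fingers":66},
  {"x":124,"y":-620,"z":20,"rx":0,"ry":0,"rz":-48.6,"fingers":66},
])

```text
t: 21.85
tcp_pos: [0.5958, 0.3617, 0.1464]
ee_rot: [[0.655, 0.756, -0.001], [0.756, -0.655, -0.001], [-0.002, -0.0, -1.0]]
contact_force: [-0.2, -0.9, -0.4]
grip_width: 0.704
grip_force: 0.0
```

Run:
```python
from h import *
bars_wrist(); knobs(); go([.599,.360,.026],-41)
```

```text
wbar [5.990e-01 3.620e-01 3.300e-02 6.800e-02 4.300e-02 4.824e+01]
lever 34 [0.5909 0.0652 0.0794]
carr 47 [ 0.3915 -0.2155  0.0854]
bar [5.98000e-01 3.60100e-01 2.97000e-02 6.46000e-02 4.06000e-02 4.65489e+01]
bar [  0.4549   0.3523   0.03     0.0676   0.0396 -26.9426]
{'x': np.float64(1.6), 'y': np.float64(2.1), 'z': np.float64(121.7), 'rz': np.float64(-0.0)} j6 1.16
```

Emit:
jog_arm([
  {"x":2.2,"y":2,"z":60,"rx":0,"ry":0,"rz":0.5,"fingers":66},
  {"x":2.2,"y":2,"z":108,"rx":0,"ry":0,"rz":0.5,"fingers":66},
  {"x":2.2,"y":2,"z":121,"rx":0,"ry":0,"rz":0.5,"fingers":66},
  {"x":2.2,"y":2,"z":121,"rx":0,"ry":0,"rz":0.5,"fingers":20},
  {"x":2.2,"y":2,"z":121,"rx":0,"ry":0,"rz":0.5,"fingers":20},
  {"x":2.2,"y":2,"z":121,"rx":0,"ry":0,"rz":0.5,"fingers":20},
  {"x":2.2,"y":2,"z":121,"rx":0,"ry":0,"rz":0.5,"fingers":20},
  {"x":2.2,"y":2,"z":75,"rx":0,"ry":0,"rz":0.5,"fingers":20},
  {"x":2.2,"y":2,"z":15,"rx":0,"ry":0,"rz":0.5,"fingers":20},
  {"x":2.2,"y":2,"z":0,"rx":0,"ry":0,"rz":0.5,"fingers":20},
])

```text
t: 23.2
tcp_pos: [0.6014, 0.3635, 0.1529]
ee_rot: [[0.662, 0.75, 0.008], [0.75, -0.662, 0.004], [0.009, 0.003, -1.0]]
contact_force: [0.7, 0.1, -1.3]
grip_width: 0.483
grip_force: 30.0
```

Run:
```python
from h import *
print(manip.state()['grip_width']*94); go([.476,-.1725,.145],-89.5)
```

```text
45.393233863966024
{'x': np.float64(-484.9), 'y': np.float64(260.7), 'z': np.float64(4.6), 'rz': np.float64(48.1)} j6 1.17
```

Emit:
jog_arm([
  {"x":-483,"y":260,"z":0,"rx":0,"ry":0,"rz":48,"fingers":20},
  {"x":-483,"y":260,"z":0,"rx":0,"ry":0,"rz":48,"fingers":20},
  {"x":-483,"y":260,"z":0,"rx":0,"ry":0,"rz":48,"fingers":20},
  {"x":-483,"y":260,"z":0,"rx":0,"ry":0,"rz":48,"fingers":20},
  {"x":-483,"y":260,"z":0,"rx":0,"ry":0,"rz":48,"fingers":20},
  {"x":-483,"y":260,"z":0,"rx":0,"ry":0,"rz":48,"fingers":20},
  {"x":-483,"y":260,"z":0,"rx":0,"ry":0,"rz":48,"fingers":20},
  {"x":-483,"y":260,"z":0,"rx":0,"ry":0,"rz":48,"fingers":20},
  {"x":-483,"y":260,"z":0,"rx":0,"ry":0,"rz":48,"fingers":20},
  {"x":-483,"y":260,"z":50,"rx":0,"ry":0,"rz":48,"fingers":20},
  {"x":-483,"y":260,"z":55,"rx":0,"ry":0,"rz":48,"fingers":20},
  {"x":-483,"y":260,"z":55,"rx":0,"ry":0,"rz":48,"fingers":20},
])

```text
t: 24.7
tcp_pos: [0.4742, -0.1713, 0.0923]
ee_rot: [[1.0, 0.01, -0.001], [0.01, -1.0, 0.001], [-0.001, -0.001, -1.0]]
contact_force: [-0.6, 0.5, -0.6]
grip_width: 0.477
grip_force: 30.0
```

Run:
```python
from h import *
print(manip.state()['tcp_pos'],manip.state()['grip_width']*94); go([.476,-.1725,.0675],-89.5)
```

```text
[ 0.47416246 -0.17129279  0.09229949] 44.842486182458025
{'x': np.float64(1.9), 'y': np.float64(1.2), 'z': np.float64(24.8), 'rz': np.float64(0.1)} j6 1.08
```

Emit:
jog_arm([
  {"x":2,"y":1,"z":14,"rx":0,"ry":0,"rz":0,"fingers":20},
  {"x":2,"y":1,"z":21,"rx":0,"ry":0,"rz":0,"fingers":20},
  {"x":2,"y":1,"z":25,"rx":0,"ry":0,"rz":0,"fingers":20},
  {"x":2,"y":1,"z":25,"rx":0,"ry":0,"rz":0,"fingers":20},
])

```text
t: 25.2
tcp_pos: [0.4777, -0.1725, 0.0692]
ee_rot: [[1.0, 0.009, 0.003], [0.009, -1.0, 0.0], [0.003, -0.0, -1.0]]
contact_force: [-0.4, 2.4, 9.2]
grip_width: 0.483
grip_force: 30.0
```

Emit:
jog_arm([
  {"x":0,"y":0,"z":0,"rx":0,"ry":0,"rz":0,"fingers":50},
  {"x":0,"y":0,"z":0,"rx":0,"ry":0,"rz":0,"fingers":58},
  {"x":0,"y":0,"z":0,"rx":0,"ry":0,"rz":0,"fingers":62},
  {"x":0,"y":0,"z":-20,"rx":0,"ry":0,"rz":0,"fingers":62},
  {"x":0,"y":0,"z":-60,"rx":0,"ry":0,"rz":0,"fingers":62},
  {"x":0,"y":0,"z":-100,"rx":0,"ry":0,"rz":0,"fingers":62},
])

```text
t: 25.95
tcp_pos: [0.476, -0.1729, 0.168]
ee_rot: [[1.0, 0.009, -0.001], [0.009, -1.0, 0.001], [-0.001, -0.001, -1.0]]
contact_force: [0.8, -0.1, -0.4]
grip_width: 0.659
grip_force: 0.0
```

Run:
```python
from h import *
bars_wrist(); go([.455,.3525,.15],63)
print(manip.state()['tcp_pos'])
```

```text
wbar [ 0.475 -0.172  0.072  0.069  0.043  1.437]
wbar [ 0.478 -0.344  0.073  0.058  0.043  2.777]
wbar [  0.449   0.345   0.032   0.069   0.027 -26.23 ]
wbar [ 0.434 -0.213  0.044  0.06   0.021  0.603]
{'x': np.float64(-19.3), 'y': np.float64(-527.3), 'z': np.float64(21.0), 'rz': np.float64(27.6)} j6 1.08
[ 0.47920841 -0.17446106  0.17350255]
```

Emit:
jog_arm([
  {"x":-20,"y":-260,"z":0,"rx":0,"ry":0,"rz":-10,"fingers":66},
  {"x":-20,"y":-260,"z":0,"rx":0,"ry":0,"rz":-20,"fingers":66},
  {"x":-20,"y":-260,"z":0,"rx":0,"ry":0,"rz":-30,"fingers":66},
  {"x":-20,"y":-260,"z":0,"rx":0,"ry":0,"rz":-40,"fingers":66},
  {"x":-20,"y":-525,"z":0,"rx":0,"ry":0,"rz":-50,"fingers":66},
  {"x":-20,"y":-525,"z":0,"rx":0,"ry":0,"rz":-60,"fingers":66},
  {"x":-20,"y":-525,"z":0,"rx":0,"ry":0,"rz":-70,"fingers":66},
  {"x":-20,"y":-525,"z":0,"rx":0,"ry":0,"rz":-80,"fingers":66},
  {"x":-20,"y":-525,"z":0,"rx":0,"ry":0,"rz":-90,"fingers":66},
  {"x":-20,"y":-525,"z":0,"rx":0,"ry":0,"rz":-100,"fingers":66},
  {"x":-20,"y":-525,"z":0,"rx":0,"ry":0,"rz":-110,"fingers":66},
])

```text
t: 27.38
tcp_pos: [0.4511, 0.3524, 0.1667]
ee_rot: [[-0.358, 0.934, -0.001], [0.934, 0.358, -0.001], [-0.0, -0.001, -1.0]]
contact_force: [0.0, -0.1, 0.0]
grip_width: 0.703
grip_force: 0.0
```

Run:
```python
from h import *
bars_wrist(); go([.455,.3525,.15],63); print(manip.state()['joint_pos'])
```

```text
wbar [  0.453   0.353   0.033   0.07    0.044 -26.344]
{'x': np.float64(-1.0), 'y': np.float64(3.8), 'z': np.float64(16.8), 'rz': np.float64(-41.9)} j6 0.17
[ 5.41260827e-01  3.06146187e-01  1.59593502e+00 -9.71819841e-05
  1.24046139e+00  1.72602574e-01]
```

Emit:
jog_arm([
  {"x":-0.6,"y":3,"z":0,"rx":0,"ry":0,"rz":-10.5,"fingers":66},
  {"x":-0.6,"y":3,"z":20,"rx":0,"ry":0,"rz":-21,"fingers":66},
  {"x":-0.6,"y":3,"z":60,"rx":0,"ry":0,"rz":-31.5,"fingers":66},
  {"x":-0.6,"y":3,"z":100,"rx":0,"ry":0,"rz":-42.2,"fingers":66},
  {"x":-0.6,"y":3,"z":130,"rx":0,"ry":0,"rz":-42.2,"fingers":66},
  {"x":-0.6,"y":3,"z":140.5,"rx":0,"ry":0,"rz":-42.2,"fingers":66},
  {"x":-0.6,"y":3,"z":140.5,"rx":0,"ry":0,"rz":-42.2,"fingers":20},
  {"x":-0.6,"y":3,"z":140.5,"rx":0,"ry":0,"rz":-42.2,"fingers":20},
  {"x":-0.6,"y":3,"z":140.5,"rx":0,"ry":0,"rz":-42.2,"fingers":20},
  {"x":-0.6,"y":3,"z":140.5,"rx":0,"ry":0,"rz":-42.2,"fingers":20},
])

```text
t: 28.68
tcp_pos: [0.4554, 0.3529, 0.0283]
ee_rot: [[-0.889, 0.458, 0.003], [0.458, 0.889, 0.002], [-0.002, 0.003, -1.0]]
contact_force: [0.9, 0.4, 4.3]
grip_width: 0.483
grip_force: 30.0
```

Emit:
jog_arm([
  {"x":0,"y":0,"z":-40,"rx":0,"ry":0,"rz":0,"fingers":20},
  {"x":0,"y":0,"z":-90,"rx":0,"ry":0,"rz":0,"fingers":20},
  {"x":0,"y":0,"z":-125,"rx":0,"ry":0,"rz":0,"fingers":20},
  {"x":0,"y":0,"z":-125,"rx":0,"ry":0,"rz":0,"fingers":20},
])

```text
t: 29.18
tcp_pos: [0.456, 0.3534, 0.1551]
ee_rot: [[-0.889, 0.458, 0.006], [0.458, 0.889, 0.004], [-0.004, 0.006, -1.0]]
contact_force: [-0.9, -0.9, -0.7]
grip_width: 0.483
grip_force: 30.0
```

Run:
```python
from h import *
print(manip.state()['grip_width']*94); go([.475,-.0865,.145],90.5)
```

```text
45.44045755313928
{'x': np.float64(-218.3), 'y': np.float64(-382.4), 'z': np.float64(8.6), 'rz': np.float64(-27.8)} j6 -0.56
```

Emit:
jog_arm([
  {"x":-218,"y":-382,"z":0,"rx":0,"ry":0,"rz":-27.8,"fingers":20},
  {"x":-218,"y":-382,"z":0,"rx":0,"ry":0,"rz":-27.8,"fingers":20},
  {"x":-218,"y":-382,"z":0,"rx":0,"ry":0,"rz":-27.8,"fingers":20},
  {"x":-218,"y":-382,"z":0,"rx":0,"ry":0,"rz":-27.8,"fingers":20},
  {"x":-218,"y":-382,"z":0,"rx":0,"ry":0,"rz":-27.8,"fingers":20},
  {"x":-218,"y":-382,"z":0,"rx":0,"ry":0,"rz":-27.8,"fingers":20},
  {"x":-218,"y":-382,"z":0,"rx":0,"ry":0,"rz":-27.8,"fingers":20},
  {"x":-218,"y":-382,"z":0,"rx":0,"ry":0,"rz":-27.8,"fingers":20},
  {"x":-218,"y":-382,"z":50,"rx":0,"ry":0,"rz":-27.8,"fingers":20},
  {"x":-218,"y":-382,"z":58,"rx":0,"ry":0,"rz":-27.8,"fingers":20},
  {"x":-218,"y":-382,"z":58,"rx":0,"ry":0,"rz":-27.8,"fingers":20},
])

```text
t: 30.55
tcp_pos: [0.4726, -0.086, 0.0934]
ee_rot: [[-1.0, -0.011, -0.002], [-0.011, 1.0, 0.001], [0.002, 0.001, -1.0]]
contact_force: [0.5, 0.7, -0.4]
grip_width: 0.476
grip_force: 30.0
```

Run:
```python
from h import *
print(manip.state()['tcp_pos'],manip.state()['grip_width']*94); go([.475,-.0865,.068],90.5)
grab('wrist','w4.png')
```

```text
[ 0.4725998  -0.08599614  0.09336341] 44.75270480653489
{'x': np.float64(-2.5), 'y': np.float64(-0.6), 'z': np.float64(25.4), 'rz': np.float64(0.1)} j6 -1.91
```

View pics/w4.png

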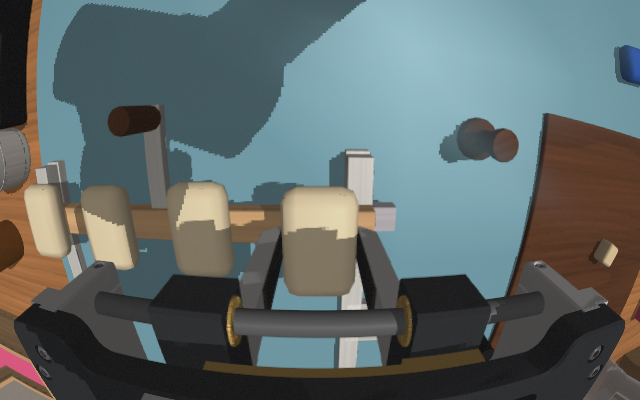

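The three placed bars sit squarely at (48,220), (108,225) and (200,228). The fourth is held at (320,240) above the rail.

Emit:
jog_arm([
  {"x":-2.5,"y":-0.5,"z":14,"rx":0,"ry":0,"rz":0,"fingers":20},
  {"x":-2.5,"y":-0.5,"z":21,"rx":0,"ry":0,"rz":0,"fingers":20},
  {"x":-2.5,"y":-0.5,"z":25,"rx":0,"ry":0,"rz":0,"fingers":20},
  {"x":-2.5,"y":-0.5,"z":25,"rx":0,"ry":0,"rz":0,"fingers":20},
])

```text
t: 31.1
tcp_pos: [0.4757, -0.0875, 0.0688]
ee_rot: [[-1.0, -0.01, -0.0], [-0.01, 1.0, 0.0], [0.0, 0.0, -1.0]]
contact_force: [0.6, 0.1, -0.1]
grip_width: 0.483
grip_force: 30.0
```

Emit:
jog_arm([
  {"x":0,"y":0,"z":0,"rx":0,"ry":0,"rz":0,"fingers":50},
  {"x":0,"y":0,"z":0,"rx":0,"ry":0,"rz":0,"fingers":58},
  {"x":0,"y":0,"z":0,"rx":0,"ry":0,"rz":0,"fingers":62},
  {"x":0,"y":0,"z":-20,"rx":0,"ry":0,"rz":0,"fingers":62},
  {"x":0,"y":0,"z":-60,"rx":0,"ry":0,"rz":0,"fingers":62},
  {"x":0,"y":0,"z":-110,"rx":0,"ry":0,"rz":0,"fingers":62},
  {"x":60,"y":0,"z":-110,"rx":0,"ry":0,"rz":0,"fingers":62},
  {"x":120,"y":0,"z":-110,"rx":0,"ry":0,"rz":0,"fingers":62},
  {"x":180,"y":0,"z":-110,"rx":0,"ry":0,"rz":0,"fingers":62},
  {"x":180,"y":0,"z":-110,"rx":0,"ry":0,"rz":0,"fingers":40},
])

```text
t: 32.35
tcp_pos: [0.2917, -0.088, 0.1787]
ee_rot: [[-1.0, -0.007, -0.001], [-0.007, 1.0, 0.0], [0.001, 0.0, -1.0]]
contact_force: [-0.5, -0.4, 0.5]
grip_width: 0.588
grip_force: 0.0
```

```bash
cat >> h.py <<'E'
def railbars(x0):
    P,im,d=grab('top'); W=cloud(P,d); z=W[...,2]
    m=(z>.06)&(z<.082)&(abs(W[...,0]-x0)<.06)&(W[...,1]<-.03)&(W[...,1]>-.42)
    n,l,st,ce=cv2.connectedComponentsWithStats(m.astype(np.uint8))
    for i in range(1,n):
        if st[i,4]<60: continue
        w=W[l==i]; (cx,cy),(a,b),t=cv2.minAreaRect(w[:,:2].astype(np.float32)); t=t if a>b else t+90
        print('railbar',np.round([cx,cy,np.median(w[:,2]),w[:,2].std(),max(a,b),min(a,b),(t+90)%180-90],3))
    return P,im,d
E
python3 - <<'E'
from h import *
P,im,d=railbars(.476); cv2.imwrite('pics/t3.png',cv2.resize(im[170:280,290:450][:,:,::-1],None,fx=5,fy=5))
knobs(); go([.390,-.2155,.18],0.6)
E
```

```text
railbar [ 0.475 -0.174  0.07   0.003  0.072  0.045 -0.47 ]
railbar [ 0.478 -0.259  0.07   0.003  0.07   0.046  1.248]
railbar [ 0.475 -0.345  0.069  0.003  0.069  0.047 -0.334]
railbar [ 0.475 -0.088  0.069  0.003  0.07   0.044 -0.692]
lever 34 [0.5908 0.0647 0.0799]
carr 48 [ 0.3984 -0.2145  0.0844]
bar [ 7.6170e-01  3.9090e-01  5.8400e-02  6.6700e-02  4.4300e-02 -5.2909e+01]
{'x': np.float64(-92.6), 'y': np.float64(-126.7), 'z': np.float64(-0.1), 'rz': np.float64(89.9)} j6 -2.1
```

View pics/t3.png

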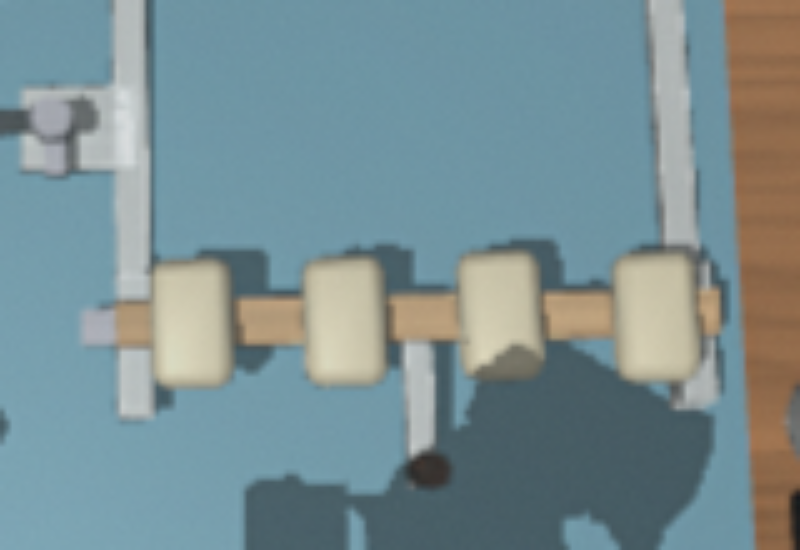

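All four bars sit square on the rail with even gaps, and the carriage knob is at about (430,470) in the crop. Next I grip the knob.

Emit:
jog_arm([
  {"x":0,"y":0,"z":0,"rx":0,"ry":0,"rz":10,"fingers":36},
  {"x":0,"y":-20,"z":0,"rx":0,"ry":0,"rz":20,"fingers":36},
  {"x":0,"y":-40,"z":0,"rx":0,"ry":0,"rz":30,"fingers":36},
  {"x":-30,"y":-80,"z":0,"rx":0,"ry":0,"rz":40,"fingers":36},
  {"x":-60,"y":-110,"z":0,"rx":0,"ry":0,"rz":50,"fingers":36},
  {"x":-93.5,"y":-127,"z":0,"rx":0,"ry":0,"rz":60,"fingers":36},
  {"x":-93.5,"y":-127,"z":0,"rx":0,"ry":0,"rz":70,"fingers":36},
  {"x":-93.5,"y":-127,"z":0,"rx":0,"ry":0,"rz":80,"fingers":36},
  {"x":-93.5,"y":-127,"z":0,"rx":0,"ry":0,"rz":90,"fingers":36},
  {"x":-93.5,"y":-127,"z":0,"rx":0,"ry":0,"rz":90,"fingers":36},
  {"x":-93.5,"y":-127,"z":0,"rx":0,"ry":0,"rz":90,"fingers":36},
])

```text
t: 33.83
tcp_pos: [0.3914, -0.2156, 0.1787]
ee_rot: [[-0.013, 1.0, 0.0], [1.0, 0.013, 0.0], [0.0, 0.0, -1.0]]
contact_force: [0.6, -0.2, -0.2]
grip_width: 0.385
grip_force: 0.0
```

Run:
```python
from h import *
P,im,d=grab('wrist'); W=wcloud(P,d); m=(W[...,2]>.076)&(W[...,2]<.092)&(abs(W[...,0]-.39)<.05)&(abs(W[...,1]+.215)<.04)
print(m.sum(),W[m].mean(0)); print(manip.state()['tcp_pos']); go([.391,-.2155,.074],0.6)
```

```text
430 [ 0.3913492  -0.2144239   0.08606592]
[ 0.39113971 -0.21553605  0.17875232]
{'x': np.float64(0.0), 'y': np.float64(-0.1), 'z': np.float64(104.8), 'rz': np.float64(0.1)} j6 -0.67
```

Emit:
jog_arm([
  {"x":0,"y":0,"z":50,"rx":0,"ry":0,"rz":0,"fingers":36},
  {"x":0,"y":0,"z":95,"rx":0,"ry":0,"rz":0,"fingers":36},
  {"x":0,"y":0,"z":105,"rx":0,"ry":0,"rz":0,"fingers":36},
  {"x":0,"y":0,"z":105,"rx":0,"ry":0,"rz":0,"fingers":28},
  {"x":0,"y":0,"z":105,"rx":0,"ry":0,"rz":0,"fingers":22},
  {"x":0,"y":0,"z":105,"rx":0,"ry":0,"rz":0,"fingers":10},
  {"x":0,"y":0,"z":105,"rx":0,"ry":0,"rz":0,"fingers":10},
  {"x":0,"y":0,"z":105,"rx":0,"ry":0,"rz":0,"fingers":10},
])

```text
t: 34.88
tcp_pos: [0.3921, -0.2164, 0.0755]
ee_rot: [[-0.009, 1.0, 0.004], [1.0, 0.009, -0.002], [-0.002, 0.004, -1.0]]
contact_force: [1.8, 0.1, 7.7]
grip_width: 0.204
grip_force: 30.0
```

Emit:
jog_arm([
  {"x":0,"y":2,"z":0,"rx":0,"ry":0,"rz":0,"fingers":10},
  {"x":0,"y":5,"z":0,"rx":0,"ry":0,"rz":0,"fingers":10},
  {"x":0,"y":9,"z":0,"rx":0,"ry":0,"rz":0,"fingers":10},
  {"x":0,"y":15,"z":0,"rx":0,"ry":0,"rz":0,"fingers":10},
  {"x":0,"y":22,"z":0,"rx":0,"ry":0,"rz":0,"fingers":10},
  {"x":0,"y":30,"z":0,"rx":0,"ry":0,"rz":0,"fingers":10},
  {"x":0,"y":38,"z":0,"rx":0,"ry":0,"rz":0,"fingers":10},
  {"x":0,"y":46,"z":0,"rx":0,"ry":0,"rz":0,"fingers":10},
  {"x":0,"y":53,"z":0,"rx":0,"ry":0,"rz":0,"fingers":10},
  {"x":0,"y":59,"z":0,"rx":0,"ry":0,"rz":0,"fingers":10},
  {"x":0,"y":63,"z":0,"rx":0,"ry":0,"rz":0,"fingers":10},
  {"x":0,"y":65,"z":0,"rx":0,"ry":0,"rz":0,"fingers":10},
])

```text
t: 36.38
tcp_pos: [0.4556, -0.2157, 0.0754]
ee_rot: [[-0.01, 1.0, 0.0], [1.0, 0.01, -0.002], [-0.002, 0.0, -1.0]]
contact_force: [-2.2, -0.4, 9.1]
grip_width: 0.211
grip_force: 30.0
```

Run:
```python
from h import *
railbars(.541); go([.5305,-.2145,.074],0.6)
```

```text
railbar [ 0.538 -0.172  0.07   0.003  0.071  0.045 -1.176]
railbar [ 5.480e-01 -3.440e-01  7.000e-02  2.000e-03  4.800e-02  4.400e-02
  4.252e+00]
railbar [ 0.536 -0.089  0.07   0.003  0.071  0.045 -0.628]
{'x': np.float64(0.4), 'y': np.float64(74.6), 'z': np.float64(1.5), 'rz': np.float64(-0.0)} j6 -0.59
```

Emit:
jog_arm([
  {"x":0,"y":2,"z":-1,"rx":0,"ry":0,"rz":0,"fingers":10},
  {"x":0,"y":6,"z":-1,"rx":0,"ry":0,"rz":0,"fingers":10},
  {"x":0,"y":12,"z":-1,"rx":0,"ry":0,"rz":0,"fingers":10},
  {"x":0,"y":20,"z":-1,"rx":0,"ry":0,"rz":0,"fingers":10},
  {"x":0,"y":29,"z":-1,"rx":0,"ry":0,"rz":0,"fingers":10},
  {"x":0,"y":38,"z":-1,"rx":0,"ry":0,"rz":0,"fingers":10},
  {"x":0,"y":47,"z":-1,"rx":0,"ry":0,"rz":0,"fingers":10},
  {"x":0,"y":55,"z":-1,"rx":0,"ry":0,"rz":0,"fingers":10},
  {"x":0,"y":62,"z":-1,"rx":0,"ry":0,"rz":0,"fingers":10},
  {"x":0,"y":67,"z":-1,"rx":0,"ry":0,"rz":0,"fingers":10},
  {"x":0,"y":71,"z":-1,"rx":0,"ry":0,"rz":0,"fingers":10},
  {"x":0,"y":73,"z":-1,"rx":0,"ry":0,"rz":0,"fingers":10},
])

```text
t: 37.92
tcp_pos: [0.5292, -0.2149, 0.0755]
ee_rot: [[-0.01, 1.0, 0.001], [1.0, 0.01, -0.002], [-0.002, 0.001, -1.0]]
contact_force: [-1.3, -2.8, 4.8]
grip_width: 0.203
grip_force: 30.0
```

Emit:
jog_arm([
  {"x":0,"y":0.5,"z":0,"rx":0,"ry":0,"rz":0,"fingers":10},
  {"x":0,"y":1,"z":0,"rx":0,"ry":0,"rz":0,"fingers":10},
  {"x":0,"y":1.5,"z":0,"rx":0,"ry":0,"rz":0,"fingers":10},
  {"x":0,"y":2,"z":0,"rx":0,"ry":0,"rz":0,"fingers":10},
  {"x":0,"y":2.5,"z":0,"rx":0,"ry":0,"rz":0,"fingers":10},
  {"x":0,"y":3,"z":0,"rx":0,"ry":0,"rz":0,"fingers":10},
  {"x":0,"y":3,"z":0,"rx":0,"ry":0,"rz":0,"fingers":10},
])

```text
t: 38.8
tcp_pos: [0.5309, -0.2149, 0.0755]
ee_rot: [[-0.01, 1.0, -0.001], [1.0, 0.01, -0.002], [-0.001, -0.001, -1.0]]
contact_force: [-4.0, -3.8, 6.8]
grip_width: 0.205
grip_force: 30.0
```

Emit:
jog_arm([
  {"x":0,"y":0,"z":0,"rx":0,"ry":0,"rz":0,"fingers":26},
  {"x":0,"y":0,"z":0,"rx":0,"ry":0,"rz":0,"fingers":34},
  {"x":0,"y":0,"z":-20,"rx":0,"ry":0,"rz":0,"fingers":34},
  {"x":0,"y":0,"z":-60,"rx":0,"ry":0,"rz":0,"fingers":38},
  {"x":0,"y":0,"z":-105,"rx":0,"ry":0,"rz":0,"fingers":38},
  {"x":60,"y":0,"z":-105,"rx":0,"ry":0,"rz":0,"fingers":38},
  {"x":120,"y":0,"z":-105,"rx":0,"ry":0,"rz":0,"fingers":38},
  {"x":180,"y":30,"z":-105,"rx":0,"ry":0,"rz":0,"fingers":38},
  {"x":240,"y":60,"z":-105,"rx":0,"ry":0,"rz":0,"fingers":38},
  {"x":280,"y":61,"z":-105,"rx":0,"ry":0,"rz":0,"fingers":38},
  {"x":280,"y":61,"z":-105,"rx":0,"ry":0,"rz":0,"fingers":38},
])

```text
t: 40.17
tcp_pos: [0.5897, 0.0705, 0.1792]
ee_rot: [[-0.014, 1.0, -0.001], [1.0, 0.014, 0.002], [0.002, -0.001, -1.0]]
contact_force: [0.3, 0.6, -0.6]
grip_width: 0.406
grip_force: 0.0
```

Run:
```python
from h import *
railbars(.616); knobs()
P,im,d=grab('wrist'); W=wcloud(P,d); m=(W[...,2]>.072)&(W[...,2]<.088)&(abs(W[...,0]-.591)<.04)&(abs(W[...,1]-.065)<.04)
print('wl',m.sum(),W[m].mean(0)); print(manip.state()['tcp_pos']); go([.5915,.065,.069],-6)
```

```text
railbar [ 0.613 -0.172  0.069  0.003  0.072  0.045 -1.146]
railbar [ 0.615 -0.257  0.07   0.003  0.07   0.046  0.486]
railbar [ 0.613 -0.343  0.07   0.003  0.072  0.046 -2.296]
railbar [ 0.612 -0.087  0.07   0.003  0.069  0.045 -0.769]
lever 4 [0.592  0.0581 0.0786]
carr 43 [ 0.5299 -0.2142  0.0854]
wl 341 [0.58988596 0.06731698 0.08103271]
[0.58945837 0.06617554 0.17952237]
{'x': np.float64(-1.2), 'y': np.float64(2.1), 'z': np.float64(110.5), 'rz': np.float64(6.6)} j6 -0.01
```

Carriage is home with the knob back at x=0.530, and all four bars are square on the rail. Gripping the lever knob.

Emit:
jog_arm([
  {"x":-0.5,"y":1,"z":60,"rx":0,"ry":0,"rz":0,"fingers":38},
  {"x":-0.5,"y":1,"z":105,"rx":0,"ry":0,"rz":0,"fingers":38},
  {"x":-0.5,"y":1,"z":109,"rx":0,"ry":0,"rz":0,"fingers":38},
  {"x":-0.5,"y":1,"z":109,"rx":0,"ry":0,"rz":0,"fingers":20},
  {"x":-0.5,"y":1,"z":109,"rx":0,"ry":0,"rz":0,"fingers":5},
  {"x":-0.5,"y":1,"z":109,"rx":0,"ry":0,"rz":0,"fingers":5},
  {"x":-0.5,"y":1,"z":109,"rx":0,"ry":0,"rz":0,"fingers":5},
])

```text
t: 41.2
tcp_pos: [0.5923, 0.0659, 0.073]
ee_rot: [[-0.01, 1.0, 0.004], [1.0, 0.01, -0.0], [-0.0, 0.004, -1.0]]
contact_force: [-0.8, -0.2, 6.1]
grip_width: 0.187
grip_force: 30.0
```

Run:
```python
from h import *
s=manip.state(); p=s['tcp_pos']; R=s['ee_rot']; print(p,s['grip_width']*94,s['contact_force'])
c=np.array([.594,-.010]); v=p[:2]-c; print(np.linalg.norm(v)); a0=np.arctan2(v[1],v[0]); print(np.degrees(a0))
tot=179-np.degrees(a0)
for a in np.linspace(tot/11,tot,11):
    q=c+.075*np.array([np.cos(a0+np.radians(a)),np.sin(a0+np.radians(a))])
    print((R.T@(np.r_[q,p[2]]-p)*1000).round(1),round(a,1))
```

```text
[0.59233736 0.06585731 0.07301487] 17.5490900656628 [-0.75463109 -0.15841172  6.10048746]
0.07587552817202166
91.25560623907278
[ -1.7 -10.4  -0. ] 8.0
[ -4.  -20.6  -0.1] 16.0
[ -7.7 -30.3  -0.1] 23.9
[-12.7 -39.5  -0.2] 31.9
[-18.9 -47.9  -0.2] 39.9
[-26.2 -55.3  -0.2] 47.9
[-34.5 -61.6  -0.2] 55.8
[-43.6 -66.8  -0.3] 63.8
[-53.3 -70.6  -0.3] 71.8
[-63.5 -73.   -0.3] 79.8
[-73.8 -74.   -0.3] 87.7
```

Emit:
jog_arm([
  {"x":-1.7,"y":-10.4,"z":0,"rx":0,"ry":0,"rz":-8,"fingers":5},
  {"x":-4,"y":-20.6,"z":0,"rx":0,"ry":0,"rz":-16,"fingers":5},
  {"x":-7.7,"y":-30.3,"z":0,"rx":0,"ry":0,"rz":-24,"fingers":5},
  {"x":-12.7,"y":-39.5,"z":0,"rx":0,"ry":0,"rz":-32,"fingers":5},
  {"x":-18.9,"y":-47.9,"z":0,"rx":0,"ry":0,"rz":-40,"fingers":5},
  {"x":-26.2,"y":-55.3,"z":0,"rx":0,"ry":0,"rz":-48,"fingers":5},
  {"x":-34.5,"y":-61.6,"z":0,"rx":0,"ry":0,"rz":-56,"fingers":5},
  {"x":-43.6,"y":-66.8,"z":0,"rx":0,"ry":0,"rz":-64,"fingers":5},
  {"x":-53.3,"y":-70.6,"z":0,"rx":0,"ry":0,"rz":-72,"fingers":5},
  {"x":-63.5,"y":-73,"z":0,"rx":0,"ry":0,"rz":-80,"fingers":5},
  {"x":-73.8,"y":-74,"z":0,"rx":0,"ry":0,"rz":-88,"fingers":5},
  {"x":-73.8,"y":-74,"z":0,"rx":0,"ry":0,"rz":-88,"fingers":5},
])

```text
t: 42.7
tcp_pos: [0.5212, -0.0092, 0.0729]
ee_rot: [[-1.0, 0.028, 0.008], [0.028, 1.0, -0.001], [-0.008, -0.001, -1.0]]
contact_force: [4.9, 0.4, 6.2]
grip_width: 0.186
grip_force: 30.0
```

Emit:
jog_arm([
  {"x":0,"y":0,"z":0,"rx":0,"ry":0,"rz":0,"fingers":5},
])

```text
t: 42.82
tcp_pos: [0.5213, -0.009, 0.0729]
ee_rot: [[-1.0, 0.028, 0.008], [0.028, 1.0, -0.002], [-0.008, -0.001, -1.0]]
contact_force: [4.6, -1.0, 6.8]
grip_width: 0.183
grip_force: 30.0
```

Emit:
jog_arm([
  {"x":0,"y":-1,"z":0,"rx":0,"ry":0,"rz":0,"fingers":5},
  {"x":0,"y":-2.5,"z":0,"rx":0,"ry":0,"rz":0,"fingers":5},
  {"x":0,"y":-2.5,"z":0,"rx":0,"ry":0,"rz":0,"fingers":5},
])

```text
t: 43.2
tcp_pos: [0.5212, -0.0094, 0.0729]
ee_rot: [[-1.0, 0.029, 0.008], [0.029, 1.0, 0.002], [-0.008, 0.003, -1.0]]
contact_force: [5.4, 5.6, 6.4]
grip_width: 0.182
grip_force: 30.0
```

Emit:
jog_arm([
  {"x":0,"y":1,"z":0,"rx":0,"ry":0,"rz":0,"fingers":24},
  {"x":0,"y":1,"z":0,"rx":0,"ry":0,"rz":0,"fingers":36},
  {"x":0,"y":1,"z":-20,"rx":0,"ry":0,"rz":0,"fingers":36},
  {"x":0,"y":1,"z":-70,"rx":0,"ry":0,"rz":0,"fingers":40},
  {"x":0,"y":1,"z":-120,"rx":0,"ry":0,"rz":0,"fingers":40},
  {"x":60,"y":1,"z":-120,"rx":0,"ry":0,"rz":0,"fingers":40},
  {"x":120,"y":40,"z":-120,"rx":0,"ry":0,"rz":0,"fingers":40},
  {"x":180,"y":80,"z":-120,"rx":0,"ry":0,"rz":0,"fingers":40},
  {"x":180,"y":80,"z":-120,"rx":0,"ry":0,"rz":0,"fingers":40},
])

```text
t: 44.32
tcp_pos: [0.335, 0.0745, 0.1901]
ee_rot: [[-1.0, 0.024, -0.004], [0.024, 1.0, -0.0], [0.004, -0.0, -1.0]]
contact_force: [1.4, -0.1, 1.0]
grip_width: 0.423
grip_force: 0.0
```

Run:
```python
from h import *
P,im,d=railbars(.616); knobs(); cv2.imwrite('pics/t4.png',cv2.resize(im[140:270,270:450][:,:,::-1],None,fx=4,fy=4))
for q in ['offcut','stamp','tin','spray','jar']:
    for x in manip.recognise('top',q)[:2]: print(q,round(x['p'],2),[int(v) for v in x['box']])
```

```text
railbar [ 0.614 -0.172  0.07   0.003  0.07   0.046 -1.147]
railbar [ 0.615 -0.257  0.07   0.003  0.07   0.046  0.605]
railbar [ 0.613 -0.343  0.07   0.003  0.073  0.045 -2.023]
railbar [ 0.612 -0.087  0.07   0.003  0.069  0.045 -0.984]
lever 35 [ 0.5202 -0.0102  0.0801]
carr 43 [ 0.5299 -0.2142  0.0854]
offcut 0.63 [196, 215, 210, 223]
offcut 0.52 [218, 134, 242, 156]
stamp 0.27 [307, 178, 432, 221]
tin 0.97 [218, 136, 243, 155]
tin 0.49 [295, 189, 308, 221]
spray 0.76 [467, 198, 514, 222]
jar 0.59 [450, 239, 481, 270]
jar 0.27 [306, 175, 429, 219]
```

View pics/t4.png

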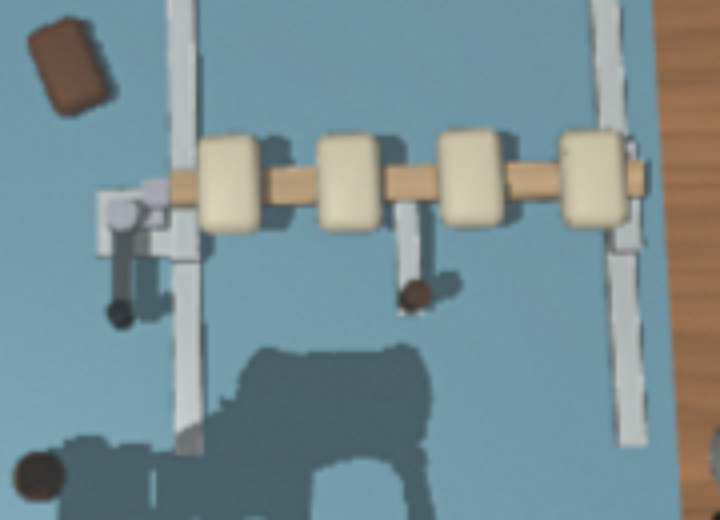

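The crop shows all four bars square on the home rail at about (230,184), (348,182), (471,178) and (594,180). The lever points at the robot, knob at (121,313), and met its stop. The stamp still stands at (38,475). I'm handing in.

```bash
python3 -c "
from rig import manip
print(manip.sign_off())"
```

```text
the job is handed in; nothing more can be done
None
```

I handed the job in at about 44 s: all four cream bars lie flat and square across the rail with about 40 mm of air between neighbours, the carriage is home, the lever is locked against its stop, and the sign-off returned no verdict.

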